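Turn servo pistons over in a hinged flip fixture

TASK

Turn all the servo pistons on the bench over with the hinged flip fixture. Stand them stem up in the cells of the open leaf, one to a cell, and draw the lock pin and lay it in the fixture's open-topped side notch; only then swing the leaf right over onto the nest, so that the pistons drop in upside down, and swing it all the way back open. Finish with every piston lying stem down in the nest, the pin in the notch, and the screwdriver, mallet, clutch plate and dish left where they are.

Things in the scene. Friction and masses are not known exactly. Their poses are not given: they have to be found in the camera images.
- hinge (a point): middle of the flip fixture's hinge axis, 46.5 mm above the bench. The fixture is fixed to the bench; its z is up, y runs along the hinge axis, x points from the open leaf across the hinge to the nest. The body of the fixture is 230 mm long along y; the lock pin's lug and the notch stick out on the -y side (to y = -195)
- leaf (a joint): angle of the swinging leaf about the hinge: 0 lying open on the -x side, 3.14 closed over the nest on the +x side. It starts at 0, locked by the pin. The hinge is strongly damped (0.3 N m s/rad): let go midway, the leaf sinks slowly to whichever side it leans. Pistons tumble from leaf to nest by themselves a little past upright (1.8 to 2.6 rad); swing at about 0.5 rad/s
- leaf_floor (a point): centre of the floor of the leaf (open: 36 mm to -x of the hinge, floor 24 mm above the bench; axes as point hinge when open, turning with the leaf). The leaf carries four open-topped cells in a row along y, centred at y = -84, -28, 28 and 84 from this point, each 56 along x by 52 along y inside, walls 22 high and 4 to 5 thick
- bar (a point): middle of the leaf's handle bar: a steel rod of 10 mm diameter parallel to the hinge, 106 mm from the hinge axis and at the hinge's height both when open and when closed; free along 200 mm, with a clear gap of 33 mm between bar and leaf, open above and below. It can turn between the fingers, so it may be pinched from above and led over with the gripper kept pointing down
- nest (a point): centre of the nest on the +x half, on top of its support rails, 39.5 mm above the bench, axes as point hinge. Four cells opposite those of the leaf (y = -84, -28, 28, 84), each 52 by 52 inside, walls 7 high above the rails; between the rails of each cell a slot along x, 30 wide and 31 deep, takes the stem. A piston lying in it has its body's shoulder on the rails and its flat end up, 26 above this point
- pin: lock pin, lying level: steel shaft of 10 mm diameter, 35 long, with a square black grip 24 by 24 and 40 long on one end. Origin: on the axis, mid-shaft; y points along the shaft away from the grip, whose centre is at y = -37.5. 90 g. At the start its shaft runs through the bore into the leaf's eye, 40 mm above the bench; the grip lies on a 16 mm wide ledge (top 28 mm above the bench). Pull it at least 40 mm straight along its -y to free it
- bore (a point): middle of the lock lug's 13 mm bore, 40 mm above the bench; bore along y, lug 20 thick along y and 34 wide, top 54 mm above the bench; axes as point hinge
- notch (a point): where the middle of the pin's shaft lies when parked: an upright plate, 20 thick along y and 34 wide, with an open-topped notch 16 wide, 40 mm above the bench on the pin's axis, plate top 52 mm above the bench. Beside it on the -y side is a ledge like the bore's that carries the grip. The parked pin points the same way as in the bore; axes as point hinge
- piston1: servo piston, if present: a round aluminium body, diameter 46, height 26 (black seal band), with a steel stem, diameter 20, height 24, standing centrally on one end; 120 g. Origin: centre of the flat (stemless) end; z points from there along the axis to the stem tip at z = 50. Starts standing on the bench, stem up.
- piston2: servo piston, if present: a round aluminium body, diameter 46, height 26 (black seal band), with a steel stem, diameter 20, height 24, standing centrally on one end; 120 g. Origin: centre of the flat (stemless) end; z points from there along the axis to the stem tip at z = 50. Starts standing on the bench, stem up.
- piston3: servo piston, if present: a round aluminium body, diameter 46, height 26 (black seal band), with a steel stem, diameter 20, height 24, standing centrally on one end; 120 g. Origin: centre of the flat (stemless) end; z points from there along the axis to the stem tip at z = 50. Starts standing on the bench, stem up.
- piston4: servo piston, if present: a round aluminium body, diameter 46, height 26 (black seal band), with a steel stem, diameter 20, height 24, standing centrally on one end; 120 g. Origin: centre of the flat (stemless) end; z points from there along the axis to the stem tip at z = 50. Starts standing on the bench, stem up.
- screwdriver: screwdriver, a bystander lying on the bench: leave it alone
- mallet: mallet, a bystander lying on the bench: leave it alone
- clutch_plate: loose clutch plate, a bystander lying on the bench: leave it alone
- bolt_dish: bolt dish, a bystander lying on the bench: leave it alone
Not all that is in view belongs to the job. Leave any orange look-alike of the piston3 alone.

How it is judged:
By the outcome, as a careful person would: the job done as asked, in the order asked, and still so for the second after the job is handed in, with the robot touching nothing.
Of piston1, piston2, piston3, piston4 only 3 to 4 are there at a start; the rules pass over those that are not, and their reading is None.
At some moment in a run one of piston1, piston2, piston3, piston4 may be knocked a few centimetres aside while the robot is not near it.
It also fails if it takes over 208 s, if anything falls off the work surface, if the arm or the gripper's body presses on something with over 40 N, if the wrist force passes 120 N, or if a joint passes its speed limit or range.

ROBOT

A 6-joint arm with a two-finger parallel gripper is mounted at the origin on the work surface. World frame = base frame: x ahead of the robot, y to its left, z up, the work surface at z = 0. Lengths are in m, angles in rad, forces in N, time in s.
With the tool pointing down it reaches from about 0.425 to 0.95 m from the base axis. Payload 3.5 kg.
Tool frame: the origin (TCP) lies at the very end of the fingers, on their centre line; the grasp point (between the pads) lies 19 mm behind it (tcp_to_grasp is the distance from the TCP to the grasp point, in m); z points along the fingers, y is the direction in which the jaws open and shut (so a half turn about z gives the same grasp; the last joint's range is limited). The gripper opens to 85 mm and grips with 20 to 120 N. Pads are 22 mm wide; open, the fingers measure 114 mm over their backs; the gripper's body (76 mm by 85 mm) begins 54 mm behind the grasp point. The pads swing forward as they close: fully open they stand 13 mm farther back than shut.
Start: joints at [1.095, 0.286, 1.577, -0, 1.279, -0.15], TCP at [0.216, 0.639, 0.231] pointing down, gripper open.
Joint ranges: [-2.77, 2.77], [-0.9, 2.22], [0.21, 2.48], [-1.53, 4.67], [0.24, 2.81], [-2.84, 2.84]. Speed limits (rad/s): [2.79, 2.79, 3.14, 3.14, 3.14, 3.14].

INTERFACE

Orientations are given as a unit quaternion [x, y, z, w].
In Python, from plant import * gives the robot as it stands. The module is installed in compiled form; this text tells all that it offers.
- The arm moves only by the tool arm_command, never from a script. Its argument "steps" is a list of rows, each a list of 3 entries, a list of its own where there are three numbers: the turn, a rotation vector about the tool's x, y, z in rad, then the shift along the tool's x, y, z in m, then the gripper command: -1 is shut, 1 is fully open, values between are in proportion. A call has 1 to 12 rows; each row is the pose to reach, as a shift and turn from the pose measured when the call began, along the tool's axes at that moment; what a row does not reach only later rows make up. A row lasts 1/8 s, in which the tool goes at most 62.5 mm and 10.7 degrees, less where a joint would pass 70% of its speed; a pose out of reach is approached as far as the arm can. A call with a gripper value outside its range is refused whole. The fingers move at their own pace and stop on an object; "force" is the grip in N (left out, the last holds). Time passes only in rows, so rows that repeat a pose let the fingers close. It gives the time, the measured TCP pose, the force and the opening at its end, in the units of the state.
- get_state(): the state, without advancing time (a new reading comes with each control period).
- read_camera(name): name is "side" or "top"; returns a dict with "frame" (384x512x3 uint8, red, green, blue), "vfov" (degrees; the focal length in pixels is half the picture's height over the tangent of half this angle, whatever the lens; pixels are square), "cx", "cy" (the principal point, pixels), "position" and "rotation" of the camera in the world. Camera axes: x right, y up, looking along -z (the intrinsics and any distortion apply to the point x, -y, -z); pixel columns grow to the right and rows downward; lengths in m; the calibration is good to about 2 mm. A picture is of the moment at which its call begins. There is no depth.
- sign_off(): hands the job in, once; it reports no verdict.
The state is a dict: "time": time; "qpos": joint angles; "dq": joint speeds; "joint_efforts": joint torques, N m; "eef_pos": TCP position; "tcp_rot": TCP orientation; "contact_force": force on the tool from outside, world axes, zero at the start; "wrist_torque": the same for the moment, N m; "opening": opening from 0.0 (shut) to 1.0 (fully open).
Only numpy, scipy, OpenCV 4.12 (cv2) and the standard library are available. Lean on these libraries where they do the work, as an engineer would, in place of code of your own. Each camera call takes 0.05 s, during which the arm holds its last target.

## Working session

There is one attempt and no reset: what is moved stays moved. The work goes in short steps, Python scripts to look and compute and a tool call to move; the robot and the scene stay as the last step left them, time stands still between calls to the robot, and variables do not carry over. Pictures are saved under pics/ and viewed, and the job is handed in when it is done.

Besides the shell and the picture viewer there is one more tool, called by a JSON object that holds its "method" and its "body". arm_command: Moves the arm, as the interface text tells. Its arguments: {"type":"object","properties":{"steps":{"type":"array"},"force":{"type":"number"}},"required":["steps"]}

```bash
mkdir -p pics; ls
python3 - <<'E'
from plant import *
import cv2,numpy as np
s=get_state()
for k,v in s.items(): print(k,v)
for n in("side","top"):
    c=read_camera(n); print({k:v for k,v in c.items() if k!="frame"})
    cv2.imwrite(f"pics/{n}0.png",cv2.resize(c["frame"][:,:,::-1],None,fx=1.5,fy=1.5,interpolation=cv2.INTER_CUBIC))
E
```

```text
pics
time 0.0
qpos [ 1.09499558e+00  2.87192063e-01  1.57819343e+00  4.75078708e-06
  1.27861014e+00 -1.50018795e-01]
dq [-0.0003279  -0.00030739  0.00053588  0.00105874 -0.00112773 -0.00023743]
joint_efforts [-5.44638333e-04 -4.06013024e+01 -2.92606813e+01 -2.77906802e-04
  6.18139515e-03  1.62035974e-05]
eef_pos [0.21570765 0.63890201 0.22992069]
tcp_rot [ 1.62172149e-01  9.86761750e-01 -1.14244511e-03 -3.72015322e-04]
contact_force [-0.39164815 -0.5668862  -0.58761244]
wrist_torque [0.07074883 0.08257072 0.06680128]
opening 1.0016182113372132
{'vfov': 49.84548892974524, 'cx': 255.6601888019019, 'cy': 189.72039754595409, 'position': array([-0.03506341, -1.05873474,  0.76922353]), 'rotation': array([ 0.4732709 , -0.11873059, -0.18730798,  0.85254526])}
{'vfov': 54.78183593716593, 'cx': 255.3984489084176, 'cy': 184.359968811441, 'position': array([ 2.66740011e-01, -5.62477657e-04,  1.02699237e+00]), 'rotation': array([-0.07887316,  0.08434492,  0.71398977, -0.69056757])}
```

View pics/side0.png

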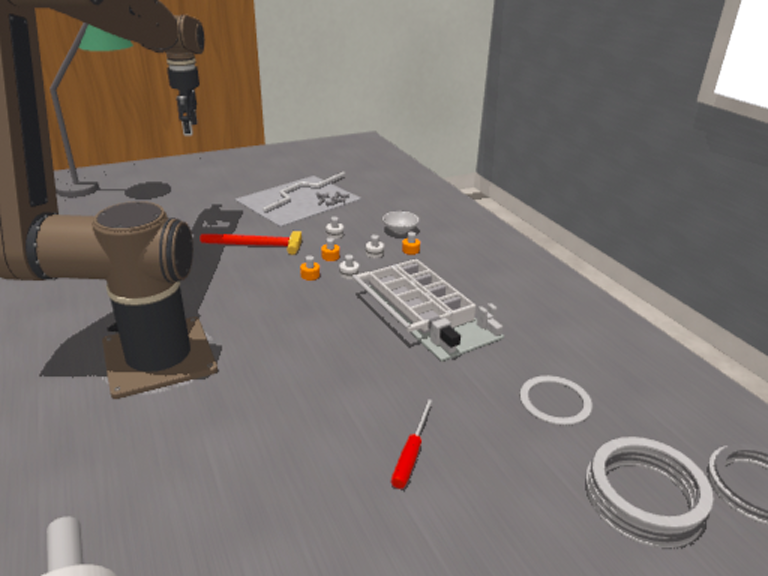

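View pics/top0.png

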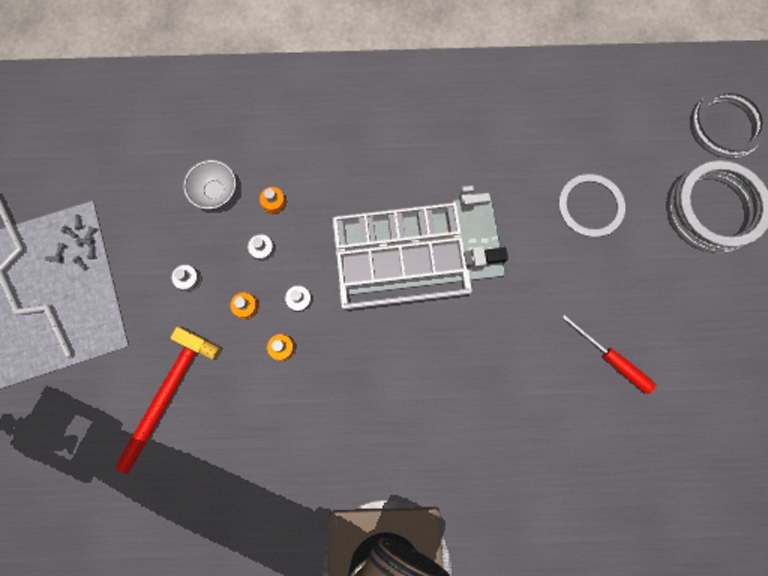

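The top picture (1.5x) shows the fixture at about (400,255), with the leaf towards the robot and the nest beyond it. The black pin grip is at (490,255).

Candidates for pistons are grey at (260,246), (184,277) and (297,298), and orange at (272,200), (243,305) and (280,347). By the description I choose the three grey ones. I'll check that in crops.

```bash
cat > h.py <<'E'
from plant import *
import numpy as np, cv2
from scipy.spatial.transform import Rotation as R
def K(c):
    f=c["frame"].shape[0]/2/np.tan(np.radians(c["vfov"])/2)
    return np.array([[f,0,c["cx"]],[0,f,c["cy"]],[0,0,1]])
def Rm(c): return R.from_quat(c["rotation"]).as_matrix()
def ray(c,uv):
    k=K(c); d=np.array([(uv[0]-k[0,2])/k[0,0],-(uv[1]-k[1,2])/k[1,1],-1.])
    return c["position"],Rm(c)@d
def plane(c,uv,z):
    p,d=ray(c,uv); return p+d*(z-p[2])/d[2]
def proj(c,P):
    q=Rm(c).T@(np.asarray(P)-c["position"]); k=K(c)
    return np.array([k[0,0]*q[0]/-q[2]+k[0,2], k[1,1]*-q[1]/-q[2]+k[1,2]])
def tri(c1,u1,c2,u2):
    p,d=ray(c1,u1);q,e=ray(c2,u2);d=d/np.linalg.norm(d);e=e/np.linalg.norm(e)
    A=np.stack([d,-e],1);s=np.linalg.lstsq(A,q-p,rcond=None)[0]
    a=p+d*s[0];b=q+e*s[1];return (a+b)/2,np.linalg.norm(a-b)
def crop(c,x0,y0,x1,y1,f,name):
    cv2.imwrite("pics/"+name,cv2.resize(c["frame"][y0:y1,x0:x1,::-1],None,fx=f,fy=f,interpolation=cv2.INTER_CUBIC))
E
python3 - <<'E'
from h import *
t=read_camera("top");s=read_camera("side")
crop(t,215,115,345,215,6,"t1.png")
crop(t,110,115,220,245,4.5,"t2.png")
crop(s,190,135,340,240,5,"s1.png")
E
```

```text
(no output)
```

View pics/t1.png

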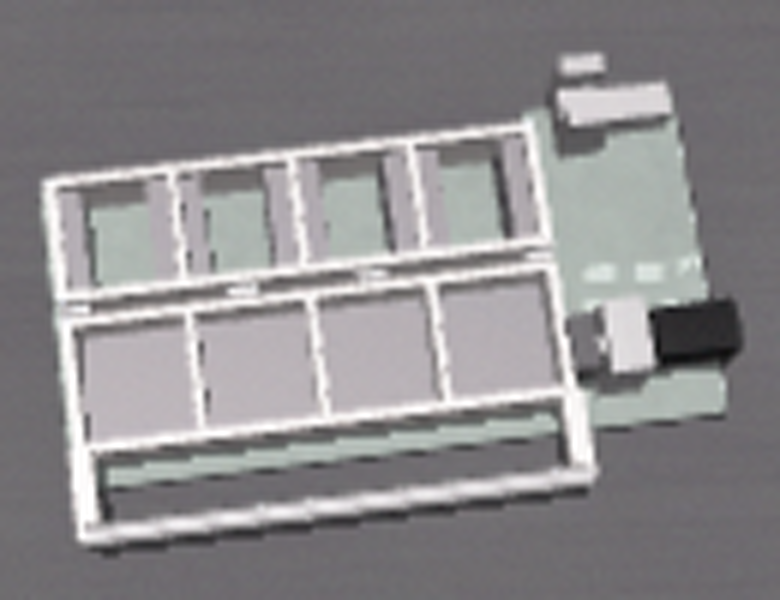

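View pics/t2.png

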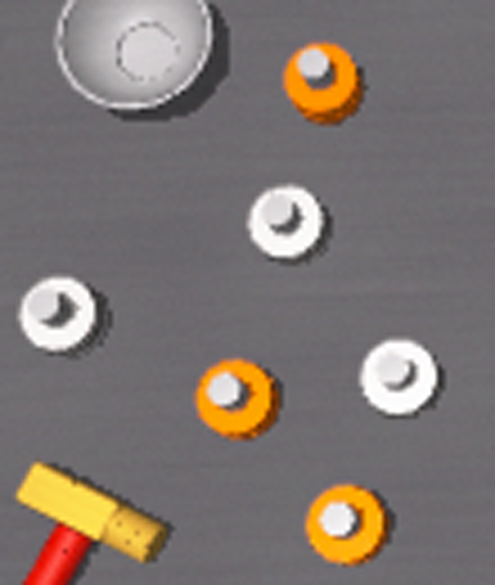

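View pics/s1.png

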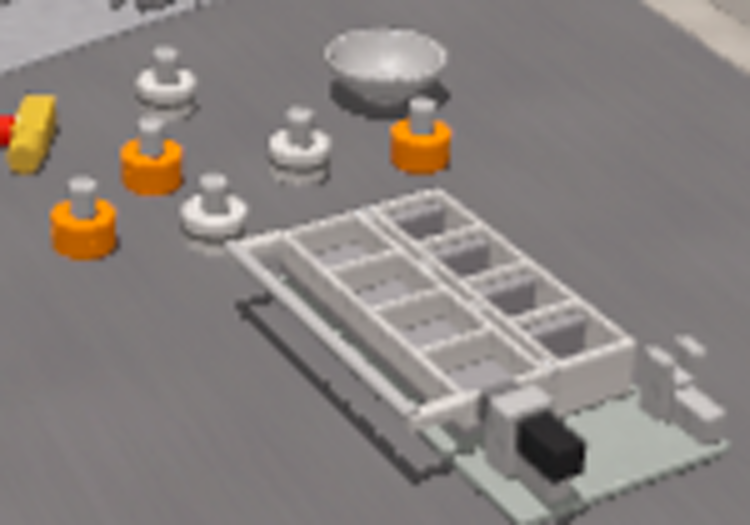

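Run:
```python
from h import *
t=read_camera("top")
crop(t,220,135,318,210,8,"t3.png")
crop(t,295,115,345,190,8,"t4.png")
f=t["frame"].astype(int)
# white-ness mask
m=((f.min(2)>215)).astype(np.uint8)*255
cv2.imwrite("pics/m3.png",cv2.resize(m[115:215,215:345],None,fx=6,fy=6,interpolation=cv2.INTER_NEAREST))
```

```text
(no output)
```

View pics/t3.png

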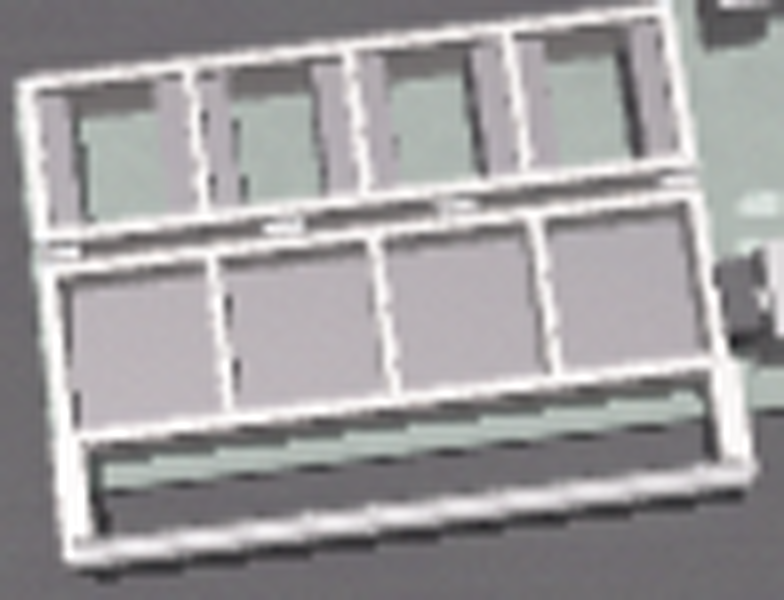

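View pics/t4.png

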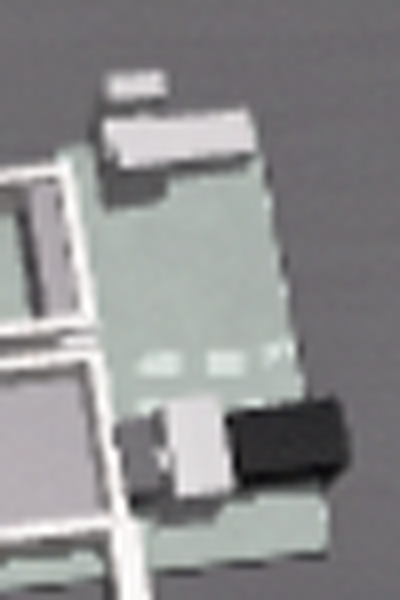

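View pics/m3.png

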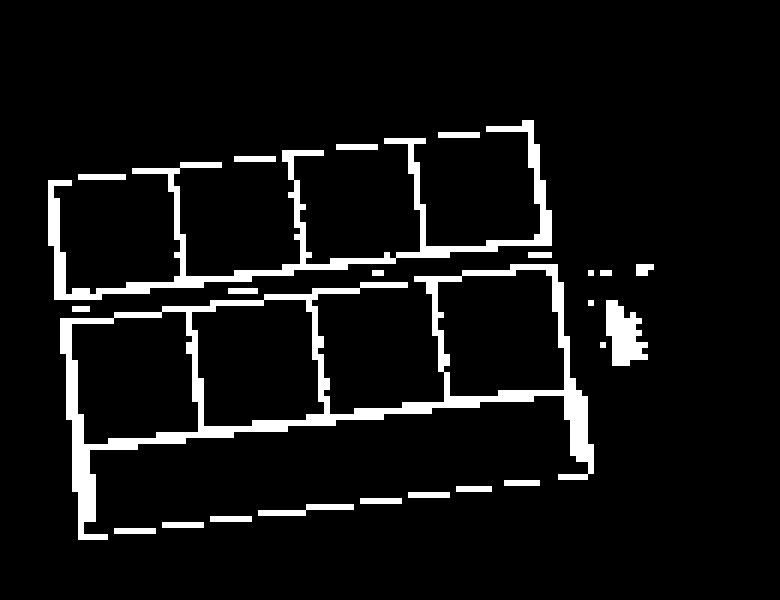

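Run:
```python
from h import *
s=read_camera("side")
crop(s,232,168,322,232,8,"s3.png")
crop(s,280,195,340,240,12,"s4.png")
```

```text
(no output)
```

View pics/s3.png

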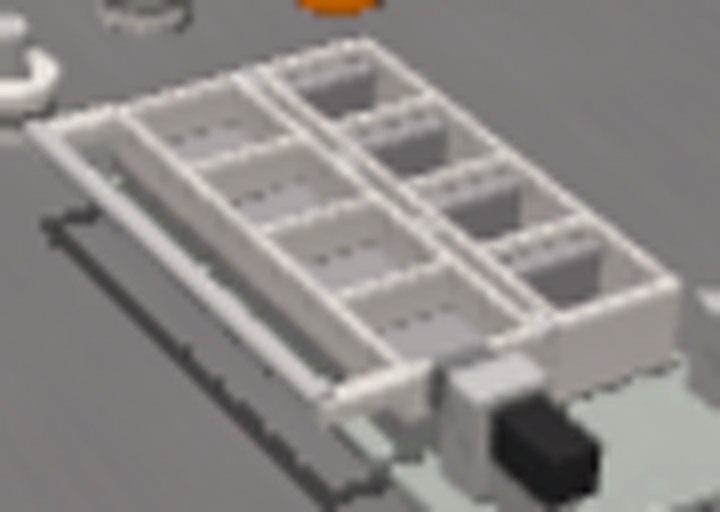

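View pics/s4.png

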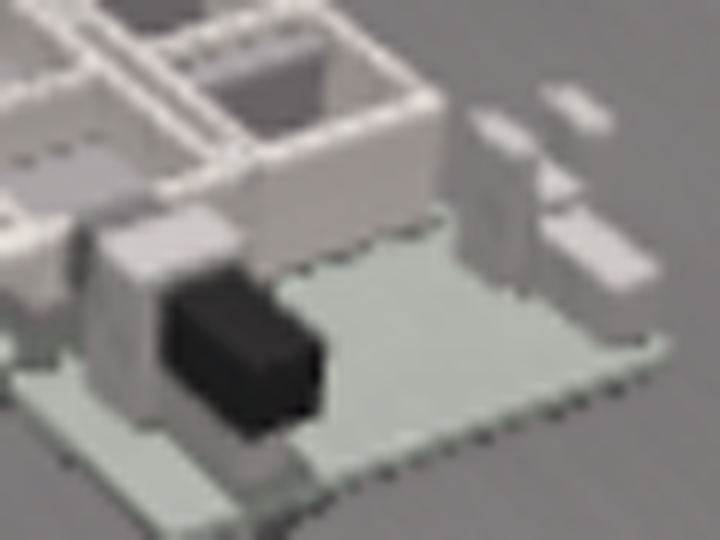

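```bash
cat > fit.py <<'E'
from h import *
from scipy.optimize import least_squares
t=read_camera("top");s=read_camera("side")
ys=[112,56,0,-56,-112]
T={-66:[(75,437),(230,413),(397,393),(555,375),(715,358)],-6:[(50,272),(213,255),(376,237),(540,217),(690,199)],64.25:[(28,85),(190,68),(350,48),(510,32),(665,13)],7.75:[None,(205,213),(365,193),(525,178),(685,158)]}
S={-66:[(125,112),(190,168),(268,230),(345,295),None],-6:[(238,80),(295,137),(368,195),(445,260),None],64.25:[(365,43),(435,97),(508,155),(583,217),(668,283)]}
obs=[]
for D,c,o in((T,t,(220,135)),(S,s,(232,168))):
    for x,l in D.items():
        for y,p in zip(ys,l):
            if p: obs.append((c,x/1e3,y/1e3,(np.array(p)+.5)/8-.5+o))
def f(p,which=None):
    r=[]
    ca,sa=np.cos(p[2]),np.sin(p[2])
    for c,x,y,uv in obs:
        if which is not None and c is not which: continue
        r+=list(proj(c,[p[0]+ca*x-sa*y,p[1]+sa*x+ca*y,p[3]])-uv)
    return np.array(r)
for w in(None,t,s):
    p0=[.55,0,-.1,.046]
    if w is None: g=lambda p:f(p)
    else: g=lambda p:np.r_[f(p,w),(p[3]-.046)*1e4]
    q=least_squares(g,p0); print(q.x,np.sqrt(np.mean(q.fun**2)),np.abs(q.fun).max())
    if w is None: P=q.x; print(q.fun.reshape(-1,2).round(1).tolist())
E
python3 fit.py
```

```text
[ 0.5619832  -0.04340451  0.09086273  0.04183633] 0.6436045664706564 2.135225854381929
[[-0.7, 0.5], [0.4, 1.1], [-0.2, 1.1], [0.4, 0.9], [0.6, 0.6], [0.1, 0.1], [-0.1, -0.2], [-0.4, -0.4], [-0.9, -0.2], [0.3, -0.4], [0.2, -0.5], [-0.2, -0.7], [-0.4, -0.6], [-0.7, -0.9], [-0.4, -0.8], [0.3, 0.3], [0.3, 0.4], [0.3, -0.1], [0.2, 0.1], [-0.9, -0.1], [-0.7, 0.3], [-1.8, 0.4], [-2.1, 0.7], [-0.2, -0.2], [1.1, -0.2], [1.0, 0.2], [0.9, 0.1], [0.5, -0.2], [0.5, -0.0], [0.7, -0.0], [1.1, -0.1], [0.9, -0.1]]
[ 0.56083353 -0.04334985  0.08779744  0.04599711] 0.5563505696495622 1.159393103545142
[ 0.55890768 -0.04840277  0.10033747  0.04599678] 0.8129149432104876 1.955318560181297
```

Run:
```python
from h import *
t=read_camera("top")
g=cv2.GaussianBlur(cv2.cvtColor(t["frame"],cv2.COLOR_RGB2GRAY),(5,5),0).astype(float)
pts=[]
for u in range(5,508,10):
    col=g[15:60,u]; d=np.diff(col); i=d.argmin(); 
    a=d[i-1:i+2]; den=a[0]-2*a[1]+a[2]
    pts.append((u,15+i+.5+ (0.5*(a[0]-a[2])/den if den else 0)))
pts=np.array(pts);k=np.polyfit(pts[:,0],pts[:,1],1);print(k,(pts[:,1]-np.polyval(k,pts[:,0])).round(2))
```

```text
[-2.62180657e-02  3.94701941e+01] [ 0.05  0.09 -0.13 -0.01  0.15  0.2  -0.07  0.03  0.16  0.15 -0.02 -0.07
  0.11 -0.26 -0.21  0.06 -0.04 -0.26 -0.03  0.09 -0.1  -0.06  0.01  0.14
 -0.14 -0.09  0.02  0.18  0.11 -0.02  0.11  0.1  -0.09  0.08  0.01 -0.07
 -0.23 -0.17  0.15 -0.11 -0.19 -0.13  0.17  0.06 -0.19 -0.04  0.13  0.15
 -0.09  0.1   0.24]
```

```bash
cat >> fit.py <<'E'
print()
a=P[2]; Ri=np.array([[np.cos(a),np.sin(a)],[-np.sin(a),np.cos(a)]])
for c,x,y,uv in obs:
    w=plane(c,uv,.046)[:2]-[.561,-.0434]
    print("T" if c is t else "S",x,y,(Ri@w*1e3).round(1))
for n,p in(("bar L",(65,553)),("bar R",(750,470)),("bar mid",(400,512))):
    print(n,(Ri@(plane(t,(np.array(p)+.5)/8-.5+(220,135),.0465)[:2]-[.561,-.0434])*1e3).round(1))
E
python3 fit.py | sed -n '/^$/,$p'
```

```text
T -0.066 0.112 [-64.7 109.7]
T -0.066 0.056 [-62.9  56.6]
T -0.066 0.0 [-63.   -0.6]
T -0.066 -0.056 [-63.4 -54.9]
T -0.066 -0.112 [ -64.2 -110. ]
T -0.006 0.112 [ -6. 112.]
T -0.006 0.056 [-6.8 55.7]
T -0.006 0.0 [-7.4 -0.8]
T -0.006 -0.056 [ -7.2 -57.9]
T -0.006 -0.112 [  -7.2 -110.3]
T 0.06425 0.112 [ 62.2 112.4]
T 0.06425 0.056 [61.5 55.6]
T 0.06425 0.0 [62.  -0.8]
T 0.06425 -0.056 [ 60.9 -57.2]
T 0.06425 -0.112 [  61.2 -112.2]
T 0.00775 0.056 [ 8.4 56.7]
T 0.00775 0.0 [8.8 0.9]
T 0.00775 -0.056 [  7.3 -54.8]
T 0.00775 -0.112 [   7.7 -110.9]
S -0.066 0.112 [-66.3 103.8]
S -0.066 0.056 [-65.3  50.7]
S -0.066 0.0 [-62.1  -6.1]
S -0.066 -0.056 [-60.6 -61.3]
S -0.006 0.112 [ -8.9 104.3]
S -0.006 0.056 [-12.9  51.1]
S -0.006 0.0 [-11.3  -3. ]
S -0.006 -0.056 [-11.2 -59.3]
S 0.06425 0.112 [ 58.7 105.6]
S 0.06425 0.056 [59.2 50.7]
S 0.06425 0.0 [58.8 -4.6]
S 0.06425 -0.056 [ 57.4 -59.8]
S 0.06425 -0.112 [  57.8 -116.1]
bar L [-104.1  117.3]
bar R [-104.4 -115.5]
bar mid [-104.1    3.9]
```

```bash
cat > pist.py <<'E'
from h import *
def find(c):
    f=c["frame"]; hsv=cv2.cvtColor(f,cv2.COLOR_RGB2HSV)
    # white rings: bright, unsaturated
    m=((hsv[...,2]>205)&(hsv[...,1]<30)).astype(np.uint8)
    n,l,st,ce=cv2.connectedComponentsWithStats(m)
    out=[]
    for i in range(1,n):
        if 40<st[i,4]<500:
            ys,xs=np.nonzero(l==i); h=cv2.convexHull(np.stack([xs,ys],1).astype(np.int32))
            M=cv2.moments(h); 
            if M["m00"]>60: out.append((M["m10"]/M["m00"],M["m01"]/M["m00"],M["m00"],st[i,2],st[i,3]))
    return out
if __name__=="__main__":
    t=read_camera("top")
    for o in find(t):
        p=plane(t,o,.026); 
        if .35<p[0]<.95 and abs(p[1])<.6 and max(o[3:])<26: print(np.round(o,1),p.round(4))
    s=read_camera("side")
    for o in find(s): print("S",np.round(o,1),plane(s,o,.026).round(4))
    print("tri")
    for a,b in(((280,213),(300,112)),((47,305),(165,50)),((397,370),(213,178))):
        P,e=tri(t,(np.array(a)+.5)/4.5-.5+(110,115),s,(np.array(b)+.5)/5-.5+(190,135)); print("stem tip",P.round(4),e.round(4))
E
python3 pist.py
```

```text
[142.6 126.2  97.   13.   12. ] [0.6849 0.3063 0.026 ]
[316.6 131.7  75.5  18.    7. ] [ 0.6519 -0.1933  0.026 ]
[172.9 163.8 172.   16.   15. ] [0.5693 0.2173 0.026 ]
[319.3 170.4  65.5   8.   12. ] [ 0.5367 -0.1927  0.026 ]
[122.4 184.3 182.5  16.   16. ] [0.5148 0.3561 0.026 ]
[198.1 198.3 191.   17.   16. ] [0.4682 0.1464 0.026 ]
S [ 45.5 380.4 129.   30.    7. ] [-0.1744 -0.4513  0.026 ]
tri
stem tip [0.5687 0.2153 0.048 ] 0.0014
stem tip [0.5143 0.3544 0.0493] 0.0003
stem tip [0.4675 0.1438 0.0489] 0.0003
```

```bash
cat > loc.py <<'E'
from h import *
H=np.array([.561,-.044]);A=.089
Rf=np.array([[np.cos(A),-np.sin(A)],[np.sin(A),np.cos(A)]])
def toF(p): return np.r_[(Rf.T@(np.asarray(p)[:2]-H)),np.asarray(p)[2:]]
def toW(p): return np.r_[Rf@np.asarray(p)[:2]+H,np.asarray(p)[2:]]
# tool down with tool y along fixture yaw a: columns x,y,z
def Rd(a,flip=False):
    y=np.array([np.cos(a),np.sin(a),0])*(-1 if flip else 1); z=np.array([0,0,-1.]); return np.stack([np.cross(y,z),y,z],1)
def delta(pos,Rt=None):
    s=get_state(); R0=R.from_quat(s["tcp_rot"]).as_matrix()
    d=R0.T@(np.asarray(pos)-s["eef_pos"]); r=np.zeros(3) if Rt is None else R.from_matrix(R0.T@Rt).as_rotvec()
    print("t",round(s["time"],2),"tcp",s["eef_pos"].round(4),"F",(toF(s["eef_pos"])*1e3).round(1),"open",round(s["opening"],3),"cf",s["contact_force"].round(1),"q",s["qpos"].round(2))
    print("  turn",r.round(3),"shift",d.round(4)); return r,d
E
python3 - <<'E'
from loc import *
t=read_camera("top");s=read_camera("side")
def T(p,z): return (toF(plane(t,(np.array(p)+.5)/8-.5+(295,115),z))*1e3).round(1)
def S(p,z): return (toF(plane(s,(np.array(p)+.5)/12-.5+(280,195),z))*1e3).round(1)
print("grip",T((288,440),.050)); print("lug",T((195,448),.054)); 
print("toothfar",T((136,85),.052)); print("grip end",T((345,435),.048),"grip start",T((232,450),.048))
print("ledge end",T((257,130),.028)); print("toothnear?",T((135,142),.052),"ledge?",T((205,137),.028))
print("lug S",S((170,245),.054),"teeth S",S((505,132),.052),S((578,110),.052),"ledgeS",S((600,245),.028),"mid",S((555,180),.034), "gripS top",S((245,315),.052))
tt=lambda p:(np.array(p)+.5)/8-.5+(295,115); ss=lambda p:(np.array(p)+.5)/12-.5+(280,195)
for n,a,b in(("toothfar",(136,85),(578,110)),("lug",(195,448),(170,245)),("nearT",(135,142),(505,132)),("ledge",(210,137),(600,245)),("griptop",(285,435),(245,315))):
    P,e=tri(t,tt(a),s,ss(b)); print(n,(toF(P)*1e3).round(1),e.round(4))
delta([.468,.145,.15],Rd(np.arctan2(.145,.468)+np.pi/2))
E
```

```text
grip [ -44.9 -171.8   50. ]
lug [ -44.8 -138.9   54. ]
toothfar [  88.7 -140.1   52. ]
grip end [ -45. -192.   48.] grip start [ -45.6 -152.6   48. ]
ledge end [  75.8 -185.7   28. ]
toothnear? [  67.8 -136.4   52. ] ledge? [  75.4 -166.7   28. ]
lug S [ -47.9 -146.5   54. ] teeth S [  61.  -144.2   52. ] [  84.6 -145.2   52. ] ledgeS [  74.4 -171.2   28. ] mid [  77.  -148.3   34. ] gripS top [ -47.2 -177.8   52. ]
toothfar [  89.7 -140.6   48. ] 0.0012
lug [ -43.3 -140.2   48.5] 0.0004
nearT [  68.9 -137.1   45.8] 0.0024
ledge [  76.1 -169.1   26. ] 0.0005
griptop [ -42.3 -171.9   46.5] 0.0002
t 0.75 tcp [0.216  0.6395 0.2314] F [-282.9  711.5  231.4] open 0.996 cf [ 0.3 -0.4 -0.7] q [ 1.1   0.29  1.58 -0.    1.28 -0.15]
  turn [ 0.     0.    -0.626] shift [-0.397  -0.3879  0.0814]
```

Run:
```python
from loc import *
delta([.468,.145,.12],Rd(A))
```

```text
t 0.75 tcp [0.216  0.6395 0.2314] F [-282.9  711.5  231.4] open 0.996 cf [ 0.3 -0.4 -0.7] q [ 1.1   0.29  1.58 -0.    1.28 -0.15]
  turn [ 0.    -0.     1.156] shift [-0.397  -0.3879  0.1114]
```

{"method": "arm_command", "body": {"steps": [[[0,0,0.2],[-0.04,-0.04,0],0],[[0,0,0.35],[-0.08,-0.08,0],0],[[0,0,0.5],[-0.12,-0.12,0.02],0],[[0,0,0.65],[-0.16,-0.16,0.03],0],[[0,0,0.8],[-0.2,-0.2,0.05],0],[[0,0,0.95],[-0.24,-0.24,0.06],0],[[0,0,1.1],[-0.28,-0.28,0.08],0],[[0,0,1.156],[-0.32,-0.32,0.1],0],[[0,0,1.156],[-0.36,-0.355,0.111],0],[[0,0,1.156],[-0.397,-0.388,0.111],0],[[0,0,1.156],[-0.397,-0.388,0.111],0],[[0,0,1.156],[-0.397,-0.388,0.111],0]], "force": 40}}

```text
time: 2.25
eef_pos: [0.4678, 0.145, 0.1204]
tcp_rot: [0.675, 0.738, 0.0, -0.0]
contact_force: [0.8, 0.4, -0.1]
opening: 0.501
```

Run:
```python
from loc import *
delta([.468,.145,.028],Rd(A))
t=read_camera("top");s=read_camera("side")
p=get_state()["eef_pos"];print(proj(t,p),proj(s,p))
crop(t,150,120,270,220,5,"t5.png");crop(s,170,120,290,210,5,"s5.png")
```

```text
t 2.25 tcp [0.4678 0.145  0.1204] F [-76.  196.5 120.4] open 0.501 cf [ 0.8  0.4 -0.1] q [ 0.09 -0.    2.11  0.    1.03  0.  ]
  turn [-0.    -0.    -0.001] shift [-0.0001  0.0002  0.0924]
[192.80051915 191.348283  ] [231.88499269 152.1010498 ]
```

View pics/t5.png

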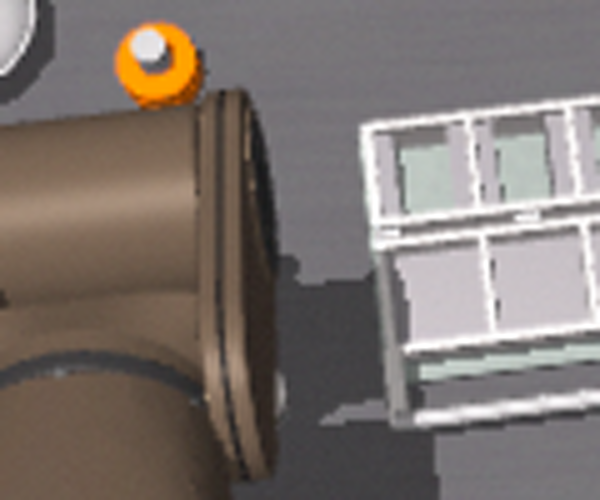

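View pics/s5.png

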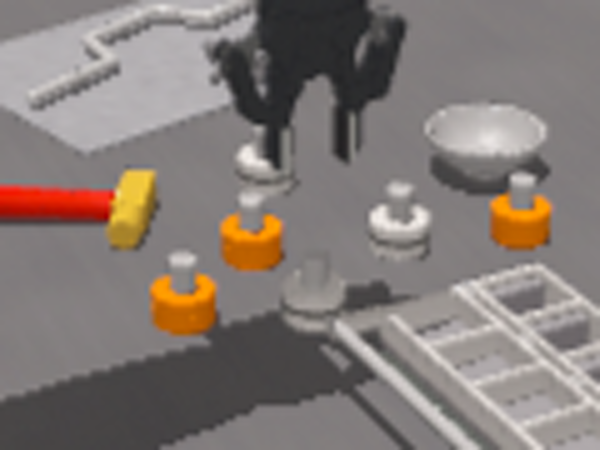

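{"method": "arm_command", "body": {"steps": [[[0,0,0],[0,0,0.03],0],[[0,0,0],[0,0,0.06],0],[[0,0,0],[0,0,0.08],0],[[0,0,0],[0,0,0.09],0],[[0,0,0],[0,0,0.09],0],[[0,0,0],[0,0,0.09],-1],[[0,0,0],[0,0,0.09],-1],[[0,0,0],[0,0,0.09],-1],[[0,0,0],[0,0,0.09],-1],[[0,0,0],[0,0,0.09],-1]]}}

```text
time: 3.6
eef_pos: [0.4682, 0.1461, 0.0315]
tcp_rot: [0.674, 0.738, 0.001, 0.0]
contact_force: [-1.3, 1.6, 6.6]
opening: 0.216
```

Run:
```python
from loc import *
delta([.468,.145,.15],Rd(A))
t=read_camera("top");s=read_camera("side")
crop(s,190,130,270,190,8,"s6.png")
```

```text
t 3.6 tcp [0.4682 0.1461 0.0315] F [-75.6 197.6  31.5] open 0.216 cf [-1.3  1.6  6.6] q [0.09 0.15 2.15 0.   0.84 0.  ]
  turn [ 0.002 -0.001  0.001] shift [-1.000e-03 -1.000e-04 -1.185e-01]
```

View pics/s6.png

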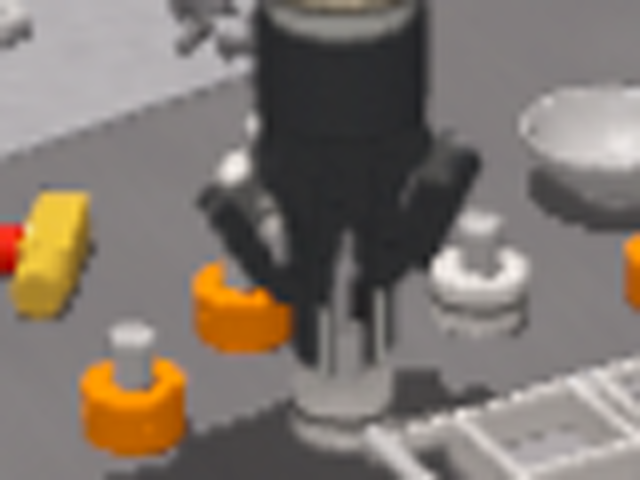

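Run:
```python
from loc import *
for y in(-84,-28,28,84): print(y,toW([-.036,y/1e3]).round(4))
delta(toW([-.036,-.028,.135]),Rd(A))
```

```text
-84 [ 0.5326 -0.1309]
-28 [ 0.5276 -0.0751]
28 [ 0.5227 -0.0193]
84 [0.5177 0.0365]
t 3.7 tcp [0.4682 0.1461 0.0315] F [-75.5 197.6  31.5] open 0.214 cf [-2.   1.1  6.2] q [0.09 0.15 2.15 0.   0.84 0.  ]
  turn [ 0.002 -0.001  0.001] shift [-0.2255  0.0394 -0.1036]
```

{"method": "arm_command", "body": {"steps": [[[0,0,0],[0,0,-0.02],-1],[[0,0,0],[0,0,-0.05],-1],[[0,0,0],[0,0,-0.085],-1],[[0,0,0],[-0.03,0.005,-0.104],-1],[[0,0,0],[-0.07,0.012,-0.104],-1],[[0,0,0],[-0.11,0.02,-0.104],-1],[[0,0,0],[-0.15,0.028,-0.104],-1],[[0,0,0],[-0.19,0.035,-0.104],-1],[[0,0,0],[-0.215,0.039,-0.104],-1],[[0,0,0],[-0.2255,0.0395,-0.104],-1],[[0,0,0],[-0.2255,0.0395,-0.104],-1],[[0,0,0],[-0.2255,0.0395,-0.104],-1]]}}

```text
time: 5.2
eef_pos: [0.5273, -0.0741, 0.1351]
tcp_rot: [0.674, 0.739, 0.001, -0.0]
contact_force: [0.1, 0.3, -1.2]
opening: 0.218
```

Run:
```python
from loc import *
delta(toW([-.036,-.028,.056]),Rd(A))
t=read_camera("top");s=read_camera("side")
crop(s,215,130,325,220,6,"s7.png");crop(t,190,110,340,220,5,"t7.png")
```

```text
t 5.2 tcp [ 0.5273 -0.0741  0.1351] F [-36.3 -27.  135.1] open 0.218 cf [ 0.1  0.3 -1.2] q [-0.33  0.07  2.01  0.    1.06 -0.42]
  turn [ 0.001 -0.001  0.002] shift [-0.0011  0.0002  0.0791]
```

View pics/s7.png

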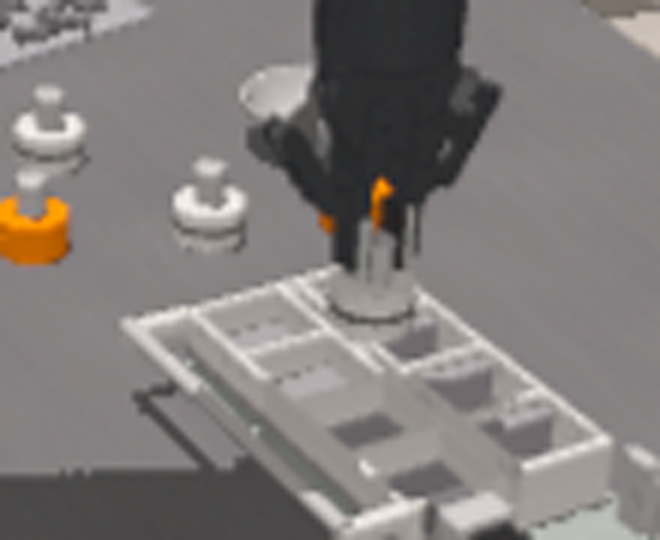

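View pics/t7.png

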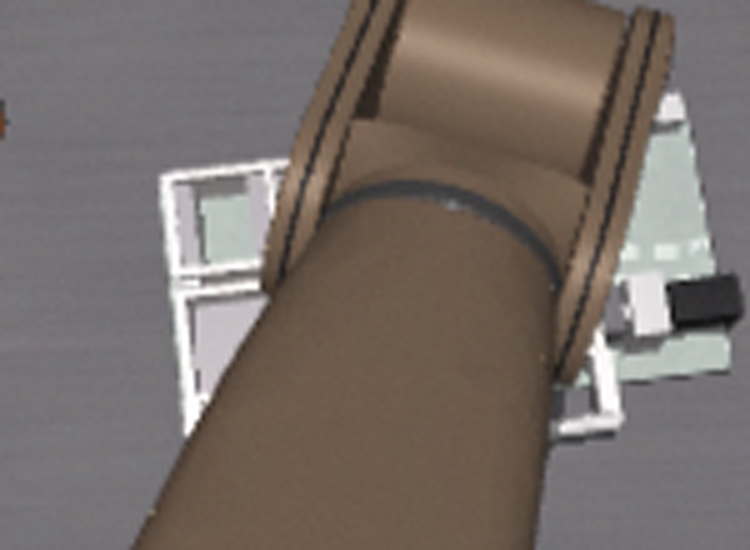

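{"method": "arm_command", "body": {"steps": [[[0,0,0],[-0.001,0,0.02],-1],[[0,0,0],[-0.001,0,0.04],-1],[[0,0,0],[-0.001,0,0.049],-1],[[0,0,0],[-0.001,0,0.049],-1]]}}

```text
time: 5.8
eef_pos: [0.5271, -0.0745, 0.0858]
tcp_rot: [0.674, 0.739, 0.001, -0.001]
contact_force: [-0.4, -0.5, -1.2]
opening: 0.214
```

Run:
```python
from loc import *
delta(toW([-.036,-.028,.056]),Rd(A))
s=read_camera("side")
crop(s,235,165,315,225,9,"s8.png")
```

```text
t 5.8 tcp [ 0.5271 -0.0745  0.0858] F [-36.5 -27.3  85.8] open 0.214 cf [-0.4 -0.5 -1.2] q [-0.33  0.15  2.03  0.    0.96 -0.42]
  turn [-0.    -0.002  0.003] shift [-0.0007  0.0005  0.0298]
```

View pics/s8.png

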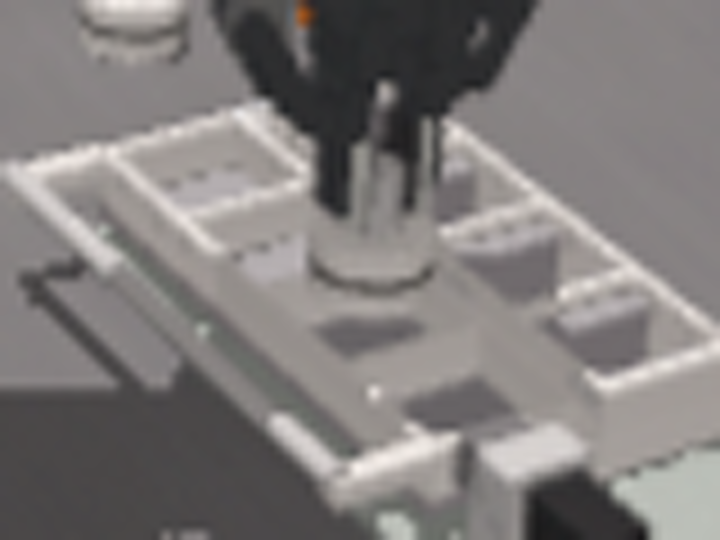

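Run:
```python
from loc import *
s=read_camera("side")
st=get_state()["eef_pos"]
print((proj(s,[st[0],st[1],.0543])-(235,165)+.5)*9-.5)
o=lambda p:(np.array(p)+.5)/9-.5+(235,165)
# predicted rim circle
for k in range(8):
    a=k*np.pi/4; print(((proj(s,[st[0]+.023*np.cos(a),st[1]+.023*np.sin(a),.0543])-(235,165)+.5)*9-.5).round(0),end=' ')
print()
for v in(250,256,262): print(v,(toF(plane(s,o((373,v)),.0543))*1e3).round(1))
```

```text
[370.67404897 276.77336613]
[427. 263.] [389. 245.] [341. 246.] [310. 264.] [314. 290.] [352. 309.] [401. 309.] [432. 289.] 
250 [-24.8 -13.   54.3]
256 [-27.1 -16.5  54.3]
262 [-29.3 -19.9  54.3]
```

{"method": "arm_command", "body": {"steps": [[[0,0,0],[-0.002,0,0],-1],[[0,0,0],[-0.0025,0.0005,0.005],-1],[[0,0,0],[-0.0025,0.0005,0.01],-1],[[0,0,0],[-0.0025,0.0005,0.014],-1],[[0,0,0],[-0.0025,0.0005,0.014],-1]]}}

```text
time: 6.52
eef_pos: [0.5284, -0.0772, 0.0723]
tcp_rot: [0.674, 0.739, 0.001, -0.0]
contact_force: [-0.3, 0.4, -1.1]
opening: 0.209
```

Run:
```python
from loc import *
delta(toW([-.036,-.030,.056]),Rd(A))
s=read_camera("side")
crop(s,235,165,315,225,9,"s9.png")
print(get_state()["wrist_torque"])
```

```text
t 6.53 tcp [ 0.5284 -0.0772  0.0723] F [-35.5 -30.2  72.3] open 0.209 cf [-0.3  0.4 -1.1] q [-0.34  0.17  2.03  0.    0.94 -0.43]
  turn [ 0.001 -0.001  0.003] shift [ 0.0002 -0.0006  0.0163]
[ 0.0044242  -0.00845359 -0.04089891]
```

View pics/s9.png

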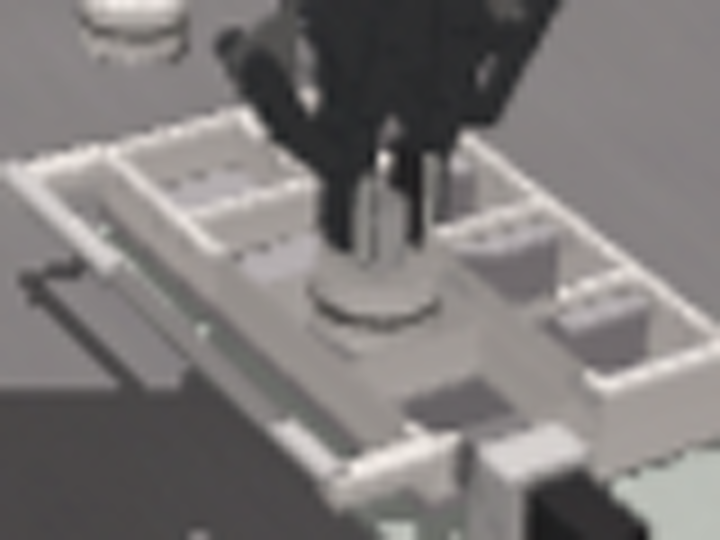

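{"method": "arm_command", "body": {"steps": [[[0,0,0],[0,0,0.005],-1],[[0,0,0],[0,0,0.01],-1],[[0,0,0],[0,0,0.014],-1],[[0,0,0],[0,0,0.016],-1],[[0,0,0],[0,0,0.016],-1]]}}

```text
time: 7.2
eef_pos: [0.5285, -0.0773, 0.0564]
tcp_rot: [0.674, 0.739, 0.001, 0.0]
contact_force: [0.2, 0.6, -0.9]
opening: 0.218
```

{"method": "arm_command", "body": {"steps": [[[0,0,0],[0,0,0.001],-1],[[0,0,0],[0,0,0.002],-1],[[0,0,0],[0,0,0.002],0],[[0,0,0],[0,0,0.002],0],[[0,0,0],[0,0,0.002],0],[[0,0,0],[0,0,-0.02],0],[[0,0,0],[0,0,-0.06],0],[[0,0,0],[0,0,-0.09],0],[[0,0,0],[0.05,0,-0.09],0],[[0,0,0],[0.1,0,-0.09],0],[[0,0,0],[0.16,-0.02,-0.09],0],[[0,0,0],[0.22,-0.03,-0.09],0]]}}

```text
time: 8.7
eef_pos: [0.4774, 0.1404, 0.1466]
tcp_rot: [0.674, 0.739, 0.001, 0.0]
contact_force: [1.7, 1.6, 1.5]
opening: 0.5
```

Run:
```python
from loc import *
from pist import find
t=read_camera("top");s=read_camera("side")
for o in find(t):
    p=plane(t,o,.026)
    if .35<p[0]<.95 and abs(p[1])<.6 and max(o[3:])<26: print(np.round(o,1),p.round(4))
crop(s,185,135,325,225,5.5,"s10.png");crop(t,110,110,340,230,3.4,"t10.png")
delta([.5693,.2173,.12],Rd(A))
```

```text
[142.4 123.9 224.5  18.   17. ] [0.6919 0.3071 0.026 ]
[316.9 131.7  81.5  19.    7. ] [ 0.6518 -0.1944  0.026 ]
[318.2 169.4 101.   12.   13. ] [ 0.5398 -0.1898  0.026 ]
[121.4 184.2 167.   15.   16. ] [0.5149 0.3587 0.026 ]
t 8.8 tcp [0.4761 0.1435 0.1463] F [-67.9 194.3 146.3] open 0.499 cf [-0.4 -0.6 -0.9] q [ 0.09 -0.02  2.08  0.    1.08 -0.01]
  turn [ 0.    -0.003  0.009] shift [0.0642 0.0999 0.0265]
```

View pics/s10.png

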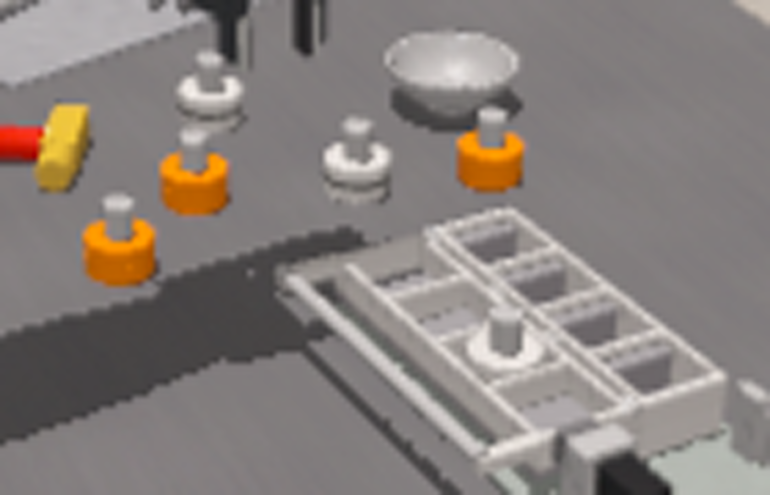

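View pics/t10.png

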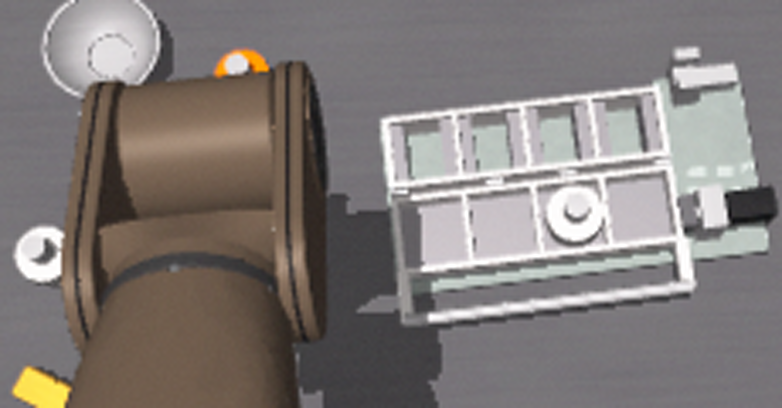

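{"method": "arm_command", "body": {"steps": [[[0,0,0],[0.02,0.03,0],0],[[0,0,0],[0.045,0.07,0.01],0],[[0,0,0],[0.0634,0.0995,0.027],0],[[0,0,0],[0.0634,0.0995,0.055],0],[[0,0,0],[0.0634,0.0995,0.09],0],[[0,0,0],[0.0634,0.0995,0.108],0],[[0,0,0],[0.0634,0.0995,0.115],0],[[0,0,0],[0.0634,0.0995,0.115],0]]}}

```text
time: 9.8
eef_pos: [0.5694, 0.2165, 0.0319]
tcp_rot: [0.672, 0.741, 0.001, -0.001]
contact_force: [0.8, -0.0, -0.9]
opening: 0.497
```

Run:
```python
from loc import *
delta([.5690,.2165,.031],Rd(A))
s=read_camera("side")
crop(s,210,130,290,190,8,"s11.png")
```

```text
t 9.8 tcp [0.5694 0.2165 0.0319] F [ 31.5 258.7  31.9] open 0.497 cf [ 0.8 -0.  -0.9] q [0.2  0.38 1.86 0.   0.9  0.1 ]
  turn [ 0.001 -0.003  0.009] shift [ 0.0001 -0.0004  0.0009]
```

View pics/s11.png

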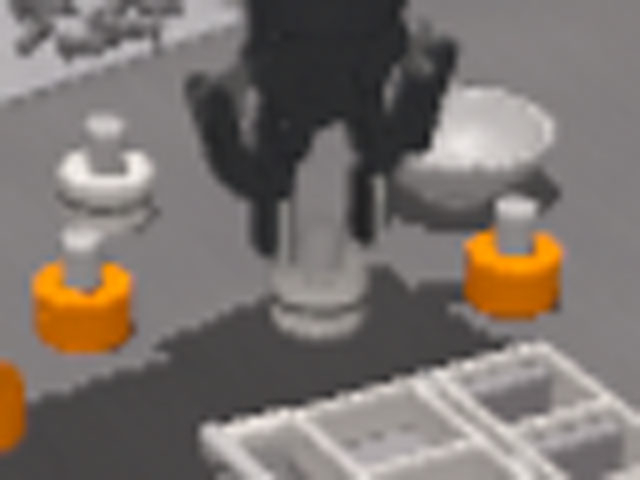

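{"method": "arm_command", "body": {"steps": [[[0,0,0],[0,0,0],-1],[[0,0,0],[0,0,0],-1],[[0,0,0],[0,0,0],-1],[[0,0,0],[0,0,0],-1],[[0,0,0],[0,0,-0.03],-1],[[0,0,0],[0,0,-0.07],-1],[[0,0,0],[-0.03,-0.01,-0.1],-1],[[0,0,0],[-0.07,-0.02,-0.104],-1],[[0,0,0],[-0.12,-0.035,-0.104],-1],[[0,0,0],[-0.17,-0.05,-0.104],-1],[[0,0,0],[-0.21,-0.062,-0.104],-1],[[0,0,0],[-0.23,-0.067,-0.104],-1]]}}

```text
time: 11.35
eef_pos: [0.5245, -0.0209, 0.1352]
tcp_rot: [0.672, 0.74, 0.001, -0.001]
contact_force: [0.2, 0.1, -0.9]
opening: 0.213
```

Run:
```python
from loc import *
delta(toW([-.036,.0265,.072]),Rd(A))
```

```text
t 11.35 tcp [ 0.5245 -0.0209  0.1352] F [-34.3  26.2 135.2] open 0.213 cf [ 0.2  0.1 -0.9] q [-0.23  0.06  2.02  0.    1.06 -0.33]
  turn [ 0.001 -0.003  0.007] shift [ 0.0001 -0.0018  0.0632]
```

{"method": "arm_command", "body": {"steps": [[[0,0,0.007],[0,-0.002,0.02],-1],[[0,0,0.007],[0,-0.002,0.04],-1],[[0,0,0.007],[0,-0.002,0.05],-1],[[0,0,0.007],[0,-0.002,0.056],-1],[[0,0,0.007],[0,-0.002,0.063],-1],[[0,0,0.007],[0,-0.002,0.063],-1]]}}

```text
time: 12.1
eef_pos: [0.5224, -0.0208, 0.072]
tcp_rot: [0.675, 0.738, 0.001, -0.001]
contact_force: [-0.1, -0.7, -0.8]
opening: 0.214
```

Run:
```python
from loc import *
delta(toW([-.036,.0265,.056]),Rd(A))
s=read_camera("side")
crop(s,225,155,315,220,8,"s12.png")
```

```text
t 12.1 tcp [ 0.5224 -0.0208  0.072 ] F [-36.4  26.6  72. ] open 0.214 cf [-0.1 -0.7 -0.8] q [-0.24  0.15  2.06  0.    0.93 -0.33]
  turn [ 0.001 -0.003  0.   ] shift [-0.0001  0.0003  0.016 ]
```

View pics/s12.png

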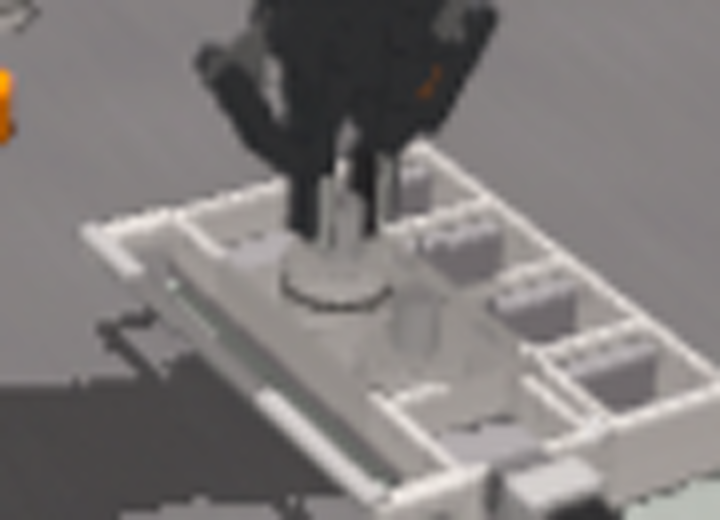

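{"method": "arm_command", "body": {"steps": [[[0,0,0],[0,0,0.007],-1],[[0,0,0],[0,0,0.013],-1],[[0,0,0],[0,0,0.0165],-1],[[0,0,0],[0,0,0.0165],-1],[[0,0,0],[0,0,0.0165],0],[[0,0,0],[0,0,0.0165],0],[[0,0,0],[0,0,0.0165],0],[[0,0,0],[0,0,-0.02],0],[[0,0,0],[0,0,-0.065],0],[[0,0,0],[0.06,0,-0.07],0],[[0,0,0],[0.12,0,-0.07],0],[[0,0,0],[0.18,0,-0.07],0]]}}

```text
time: 13.65
eef_pos: [0.5064, 0.1597, 0.143]
tcp_rot: [0.675, 0.738, 0.002, -0.0]
contact_force: [0.4, -1.4, -0.5]
opening: 0.498
```

Run:
```python
from loc import *
from pist import find
t=read_camera("top");s=read_camera("side")
for o in find(t):
    p=plane(t,o,.026)
    if .35<p[0]<.95 and abs(p[1])<.6 and max(o[3:])<26: print(np.round(o,1),p.round(4))
crop(s,165,125,325,225,4.8,"s13.png");crop(t,90,110,340,230,3.1,"t13.png")
delta([.5146,.3555,.12],Rd(A))
```

```text
[316.9 131.7  81.5  19.    7. ] [ 0.6518 -0.1944  0.026 ]
[318.2 169.4 101.   12.   13. ] [ 0.5398 -0.1898  0.026 ]
[117.8 185.6  61.    9.   15. ] [0.5113 0.3687 0.026 ]
t 13.75 tcp [0.5053 0.1629 0.1427] F [-37.1 211.  142.7] open 0.5 cf [ 0.1 -0.9  0.6] q [0.12 0.06 2.01 0.   1.07 0.02]
  turn [ 0.001 -0.004  0.006] shift [0.1907 0.0276 0.0235]
```

View pics/s13.png

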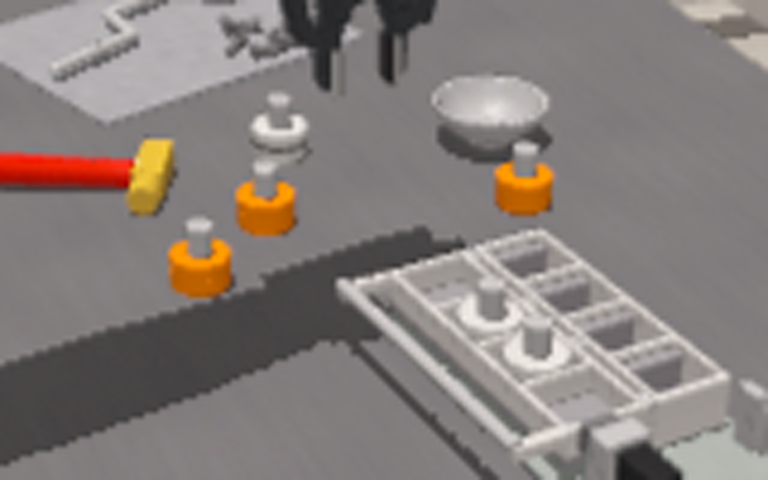

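View pics/t13.png

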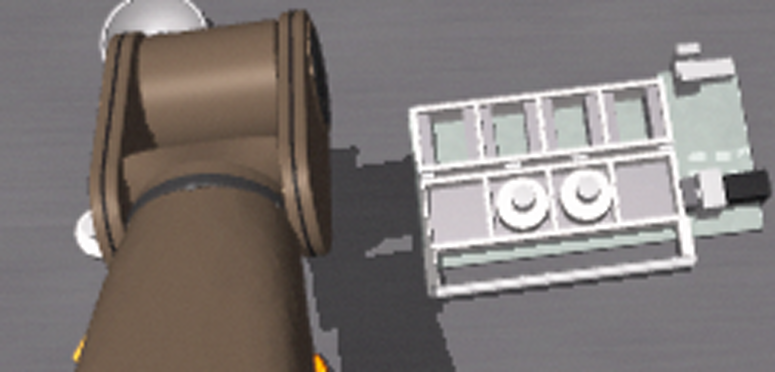

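{"method": "arm_command", "body": {"steps": [[[0,0,0],[0.05,0.01,0],0],[[0,0,0],[0.1,0.015,0],0],[[0,0,0],[0.15,0.022,0.01],0],[[0,0,0],[0.18,0.0275,0.02],0],[[0,0,0.006],[0.191,0.0275,0.03],0],[[0,0,0.006],[0.191,0.0275,0.06],0],[[0,0,0.006],[0.191,0.0275,0.09],0],[[0,0,0.006],[0.191,0.0275,0.105],0],[[0,0,0.006],[0.191,0.0275,0.111],0],[[0,0,0.006],[0.191,0.0275,0.111],0]]}}

```text
time: 15.0
eef_pos: [0.5151, 0.3559, 0.033]
tcp_rot: [0.675, 0.738, 0.002, -0.001]
contact_force: [-0.9, 0.3, 1.0]
opening: 0.5
```

Run:
```python
from loc import *
delta([.5146,.3555,.031],Rd(A))
s=read_camera("side")
crop(s,185,115,265,175,8,"s14.png")
```

```text
t 15.0 tcp [0.5151 0.3559 0.033 ] F [-10.2 402.4  33. ] open 0.5 cf [-0.9  0.3  1. ] q [0.44 0.41 1.82 0.   0.91 0.35]
  turn [ 0.002 -0.004 -0.   ] shift [-0.0004 -0.0005  0.0019]
```

View pics/s14.png

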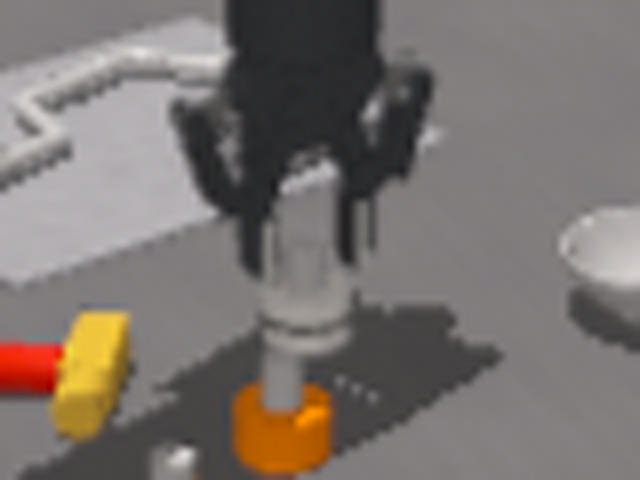

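{"method": "arm_command", "body": {"steps": [[[0,0,0],[0,0,0.001],-1],[[0,0,0],[0,0,0.001],-1],[[0,0,0],[0,0,0.001],-1],[[0,0,0],[0,0,0.001],-1],[[0,0,0],[0,0,-0.03],-1],[[0,0,0],[0,0,-0.07],-1],[[0,0,0],[-0.05,-0.005,-0.1],-1],[[0,0,0],[-0.1,-0.01,-0.102],-1],[[0,0,0],[-0.16,-0.015,-0.102],-1],[[0,0,0],[-0.22,-0.02,-0.102],-1],[[0,0,0],[-0.28,-0.025,-0.102],-1],[[0,0,0],[-0.31,-0.026,-0.102],-1]]}}

```text
time: 16.55
eef_pos: [0.5158, 0.0421, 0.133]
tcp_rot: [0.676, 0.737, 0.002, -0.001]
contact_force: [0.7, 0.9, -2.6]
opening: 0.211
```

Run:
```python
from loc import *
delta(toW([-.036,.0825,.0735]),Rd(A))
```

```text
t 16.55 tcp [0.5158 0.0421 0.133 ] F [-37.3  89.8 133. ] open 0.211 cf [ 0.7  0.9 -2.6] q [-0.12  0.04  2.04  0.01  1.05 -0.21]
  turn [ 0.001 -0.005 -0.002] shift [-0.0076  0.0013  0.0595]
```

{"method": "arm_command", "body": {"steps": [[[0,0,0],[-0.0076,0.001,0.005],-1],[[0,0,0],[-0.0076,0.001,0.025],-1],[[0,0,0],[-0.0076,0.001,0.042],-1],[[0,0,0],[-0.0076,0.001,0.05],-1],[[0,0,0],[-0.0076,0.001,0.058],-1],[[0,0,0],[-0.0076,0.001,0.0595],-1]]}}

```text
time: 17.3
eef_pos: [0.5173, 0.0353, 0.073]
tcp_rot: [0.676, 0.737, 0.002, -0.002]
contact_force: [-0.1, -0.2, -1.4]
opening: 0.216
```

Run:
```python
from loc import *
delta(toW([-.036,.0825,.057]),Rd(A))
s=read_camera("side")
crop(s,225,150,315,215,8,"s15.png")
```

```text
t 17.3 tcp [0.5173 0.0353 0.073 ] F [-36.4  82.8  73. ] open 0.216 cf [-0.1 -0.2 -1.4] q [-0.13  0.14  2.07  0.01  0.93 -0.22]
  turn [ 0.    -0.005 -0.002] shift [-0.0004  0.0004  0.016 ]
```

View pics/s15.png

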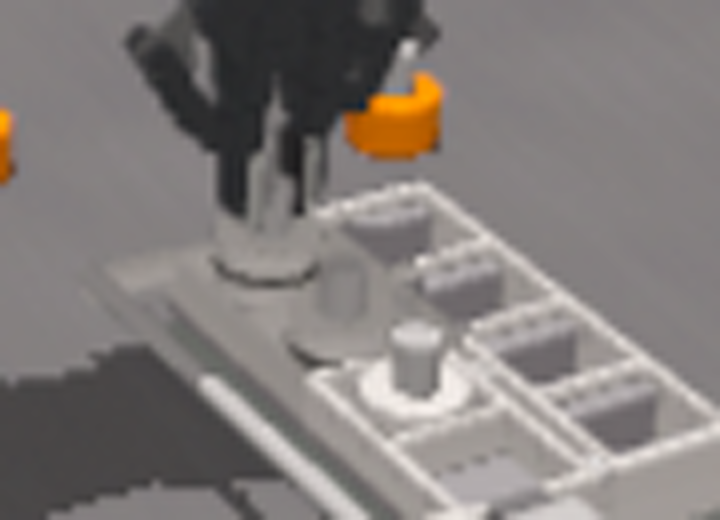

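Inside the cell walls with no contact force, so I'll lower the piston and release it.

{"method": "arm_command", "body": {"steps": [[[0,0,0],[0,0,0.007],-1],[[0,0,0],[0,0,0.013],-1],[[0,0,0],[0,0,0.016],-1],[[0,0,0],[0,0,0.016],-1],[[0,0,0],[0,0,0.016],0],[[0,0,0],[0,0,0.016],0],[[0,0,0],[0,0,0.016],0],[[0,0,0],[0,0,-0.02],0],[[0,0,0],[0,0,-0.065],0],[[0,0,0],[0.05,0,-0.1],0],[[0,0,0],[0.11,0,-0.1],0],[[0,0,0],[0.17,0,-0.1],0]]}}

```text
time: 18.85
eef_pos: [0.503, 0.2056, 0.1752]
tcp_rot: [0.676, 0.737, 0.003, -0.001]
contact_force: [-0.1, -1.3, -0.3]
opening: 0.498
```

Run:
```python
from loc import *
t=read_camera("top");s=read_camera("side")
crop(s,165,125,325,225,4.8,"s16.png");crop(t,200,110,350,230,5,"t16.png")
delta(toW([-.0445,-.172,.15]),Rd(A))
```

```text
t 18.95 tcp [0.5017 0.2087 0.1744] F [-36.6 257.  174.4] open 0.5 cf [-0.7 -0.1  0.5] q [0.2  0.05 1.95 0.01 1.14 0.11]
  turn [ 0.002 -0.007  0.004] shift [-0.4291 -0.0096  0.0215]
```

View pics/s16.png

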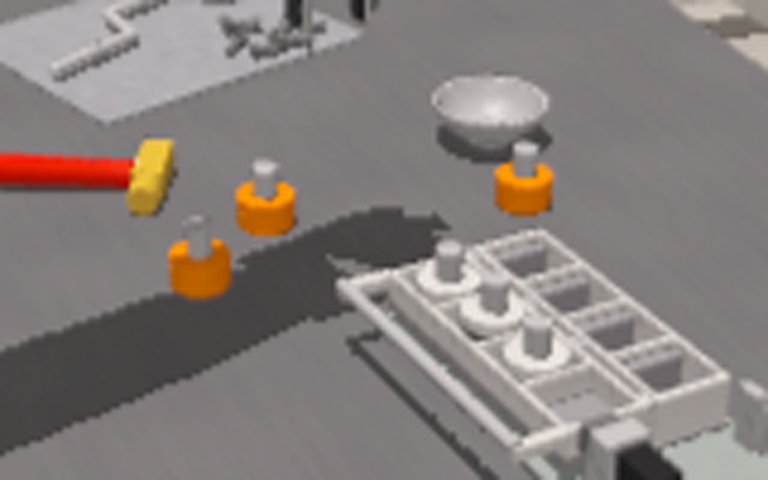

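View pics/t16.png

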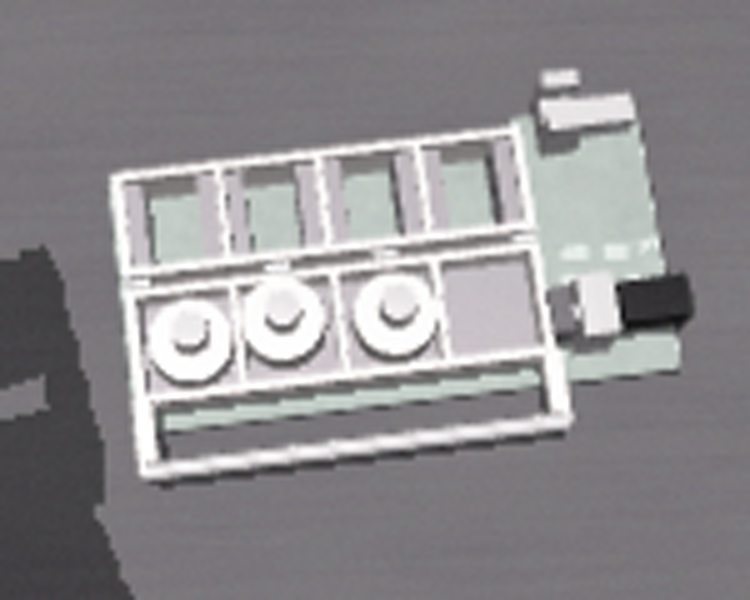

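Run:
```python
from loc import *
t=read_camera("top");s=read_camera("side")
crop(s,240,165,300,210,12,"s17.png");crop(t,220,155,300,205,9,"t17.png")
```

```text
(no output)
```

View pics/s17.png

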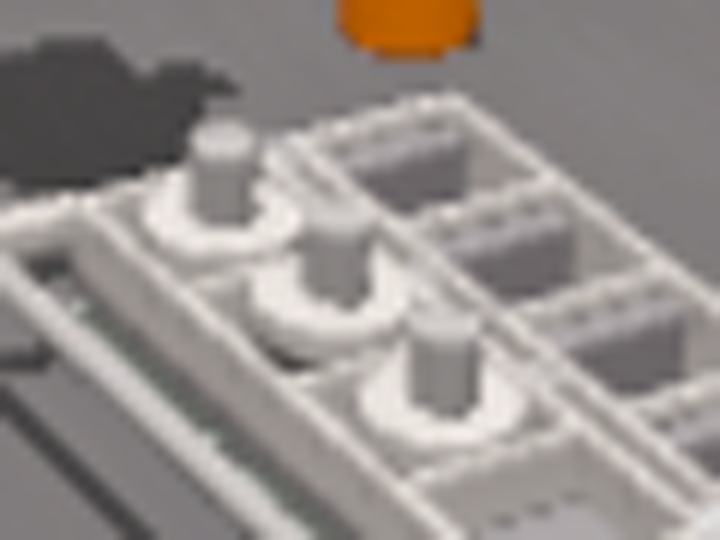

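View pics/t17.png

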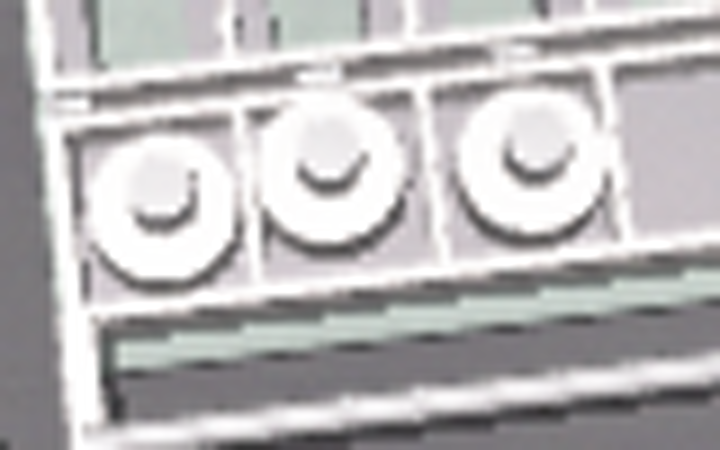

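{"method": "arm_command", "body": {"steps": [[[0,0.007,0],[-0.05,0,0],0],[[0,0.007,0],[-0.11,0,0],0],[[0,0.007,0],[-0.17,0,0],0],[[0,0.007,0],[-0.23,-0.005,0],0],[[0,0.007,0],[-0.29,-0.008,0],0],[[0,0.007,0],[-0.35,-0.01,0.01],0],[[0,0.007,0],[-0.4,-0.01,0.02],0.2],[[0,0.007,0],[-0.43,-0.01,0.03],0.2],[[0,0.007,0],[-0.43,-0.01,0.05],0.2],[[0,0.007,0],[-0.43,-0.01,0.08],0.2],[[0,0.007,0],[-0.43,-0.01,0.08],0.2]]}}

```text
time: 20.42
eef_pos: [0.528, -0.222, 0.0882]
tcp_rot: [0.675, 0.738, 0.004, -0.008]
contact_force: [-0.4, 0.0, -0.2]
opening: 0.599
```

Run:
```python
from loc import *
delta(toW([-.045,-.173,.028]),Rd(A))
s=read_camera("side");t=read_camera("top")
p=get_state()["eef_pos"]; print((proj(s,p)-(265,165)+.5)*8-.5)
crop(s,265,165,350,240,8,"s18.png");crop(t,240,110,350,230,5,"t18.png")
```

```text
t 20.43 tcp [ 0.528  -0.222   0.0882] F [ -48.7 -174.4   88.2] open 0.599 cf [-0.4  0.  -0.2] q [-0.58  0.23  1.93  0.01  1.   -0.67]
  turn [-0.005 -0.017  0.   ] shift [0.0004 0.004  0.0602]
[291.08759182 357.77003133]
```

View pics/s18.png

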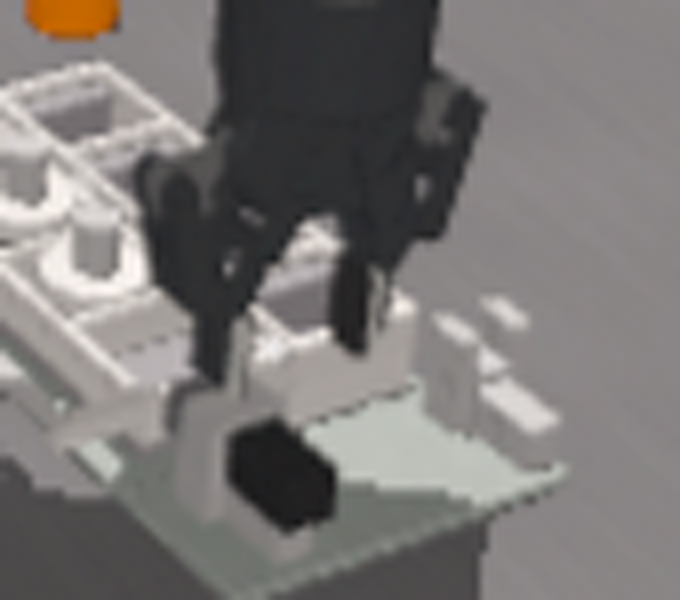

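View pics/t18.png

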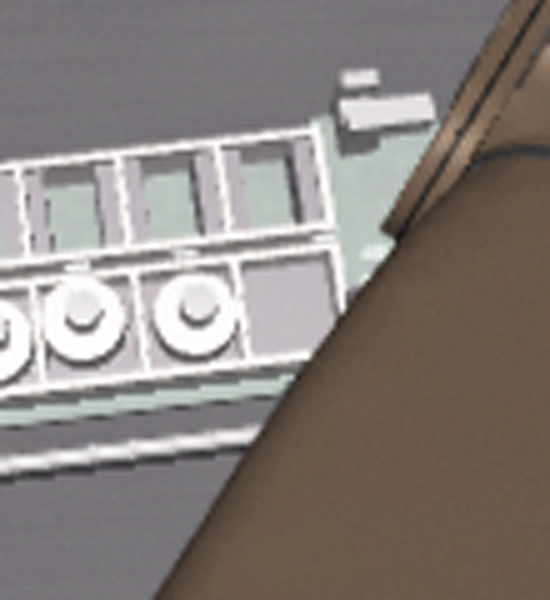

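{"method": "arm_command", "body": {"steps": [[[-0.005,-0.017,0],[0,0.004,0.01],0.2],[[-0.005,-0.017,0],[0,0.004,0.025],0.2],[[-0.005,-0.017,0],[0,0.004,0.04],0.2],[[-0.005,-0.017,0],[0,0.004,0.05],0.2],[[-0.005,-0.017,0],[0,0.004,0.058],0.2],[[-0.005,-0.017,0],[0,0.004,0.058],0.2]]}}

```text
time: 21.28
eef_pos: [0.534, -0.222, 0.0329]
tcp_rot: [0.675, 0.738, 0.0, 0.003]
contact_force: [0.2, -0.1, -0.3]
opening: 0.599
```

Run:
```python
from loc import *
delta(toW([-.045,-.173,.028]),Rd(A))
s=read_camera("side")
crop(s,280,185,340,235,12,"s19.png")
```

```text
t 21.27 tcp [ 0.534  -0.222   0.0329] F [ -42.7 -174.9   32.9] open 0.599 cf [ 0.2 -0.1 -0.3] q [-0.57  0.32  1.94 -0.    0.88 -0.66]
  turn [0.004 0.004 0.001] shift [ 0.0019 -0.0023  0.0049]
```

View pics/s19.png

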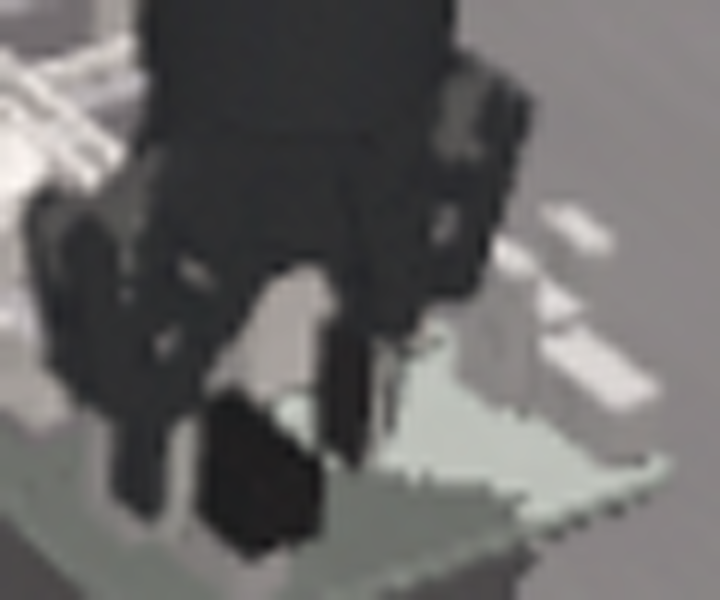

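{"method": "arm_command", "body": {"steps": [[[0,0,0],[0,-0.0015,0.003],0.2],[[0,0,0],[0,-0.0015,0.004],0],[[0,0,0],[0,-0.0015,0.004],-0.2],[[0,0,0],[0,-0.0015,0.004],-0.4],[[0,0,0],[0,-0.0015,0.004],-0.6],[[0,0,0],[0,-0.0015,0.004],-1]], "force": 25}}

```text
time: 22.08
eef_pos: [0.5332, -0.2226, 0.0298]
tcp_rot: [0.675, 0.738, 0.0, 0.004]
contact_force: [-0.1, -0.2, 1.2]
opening: 0.275
```

Run:
```python
from loc import *
delta(toW([-.045,-.225,.029]),Rd(A)); print(get_state()["wrist_torque"])
```

```text
t 22.07 tcp [ 0.5332 -0.2226  0.0298] F [ -43.6 -175.4   29.8] open 0.275 cf [-0.1 -0.2  1.2] q [-0.57  0.32  1.94 -0.    0.87 -0.66]
  turn [0.005 0.005 0.001] shift [-0.0496 -0.0014  0.0011]
[ 0.0438434   0.01509784 -0.03511858]
```

{"method": "arm_command", "body": {"steps": [[[0,0,0],[0,0,0],-1],[[0,0,0],[-0.005,0,0],-1],[[0,0,0],[-0.012,0,0],-1],[[0,0,0],[-0.02,0,0],-1]], "force": 40}}

```text
time: 22.58
eef_pos: [0.535, -0.243, 0.0299]
tcp_rot: [0.675, 0.738, 0.0, 0.003]
contact_force: [-0.7, 1.9, 1.7]
opening: 0.271
```

{"method": "arm_command", "body": {"steps": [[[0,0,0],[-0.008,0,0],-1],[[0,0,0],[-0.016,0,0],-1],[[0,0,0],[-0.024,0,0],-1],[[0,0,0],[-0.032,0,0],-1],[[0,0,0],[-0.034,0,0],-1]]}}

```text
time: 23.2
eef_pos: [0.5381, -0.2775, 0.03]
tcp_rot: [0.675, 0.738, 0.0, 0.004]
contact_force: [-0.7, -1.0, -1.1]
opening: 0.272
```

Run:
```python
from loc import *
delta(toW([.077,-.185,.08]),Rd(A)); print(get_state()["wrist_torque"])
s=read_camera("side");t=read_camera("top")
crop(s,270,175,350,245,9,"s20.png")
```

```text
t 23.2 tcp [ 0.5381 -0.2775  0.03  ] F [ -43.6 -230.6   30. ] open 0.272 cf [-0.7 -1.  -1.1] q [-0.64  0.37  1.87 -0.    0.89 -0.73]
  turn [0.005 0.005 0.   ] shift [ 0.0453  0.1209 -0.0496]
[ 0.02474866 -0.00503289 -0.02715663]
```

View pics/s20.png

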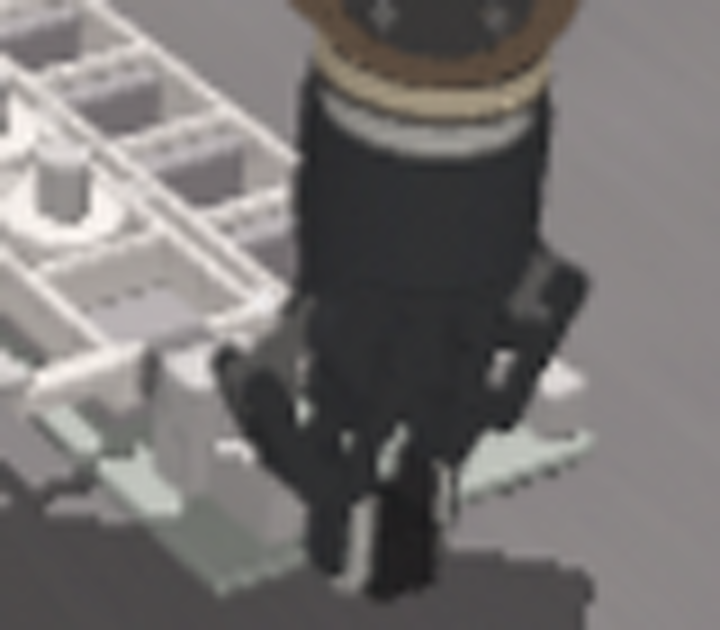

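{"method": "arm_command", "body": {"steps": [[[0.005,0.005,0],[0,0,-0.02],-1],[[0.005,0.005,0],[0,0,-0.05],-1],[[0.005,0.005,0],[0.01,0.03,-0.05],-1],[[0.005,0.005,0],[0.025,0.06,-0.05],-1],[[0.005,0.005,0],[0.04,0.09,-0.05],-1],[[0.005,0.005,0],[0.051,0.12,-0.05],-1],[[0.005,0.005,0],[0.051,0.1206,-0.05],-1],[[0.005,0.005,0],[0.051,0.1206,-0.05],-1]]}}

```text
time: 24.3
eef_pos: [0.6526, -0.2151, 0.0799]
tcp_rot: [0.675, 0.738, -0.0, -0.001]
contact_force: [0.2, 0.3, -1.5]
opening: 0.272
```

Run:
```python
from loc import *
delta(toW([.077,-.179,.055]),Rd(A)); print(get_state()["wrist_torque"])
s=read_camera("side");t=read_camera("top")
crop(s,275,165,355,235,9,"s21.png");crop(t,280,100,350,180,7,"t21.png")
```

```text
t 24.3 tcp [ 0.6526 -0.2151  0.0799] F [  76.  -178.5   79.9] open 0.272 cf [ 0.2  0.3 -1.5] q [-0.47  0.46  1.64 -0.    1.04 -0.56]
  turn [-0.001 -0.001  0.001] shift [-0.0005  0.001   0.0249]
[ 0.00150763 -0.02363927 -0.00380554]
```

View pics/s21.png

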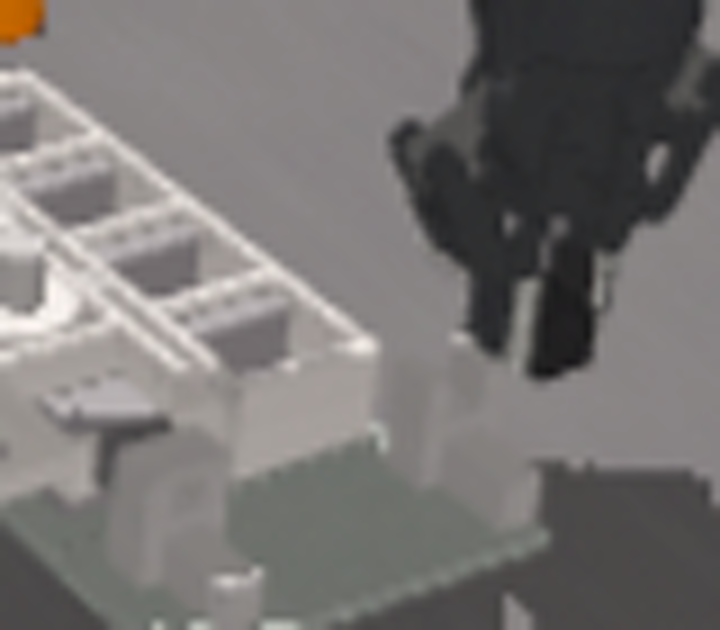

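View pics/t21.png

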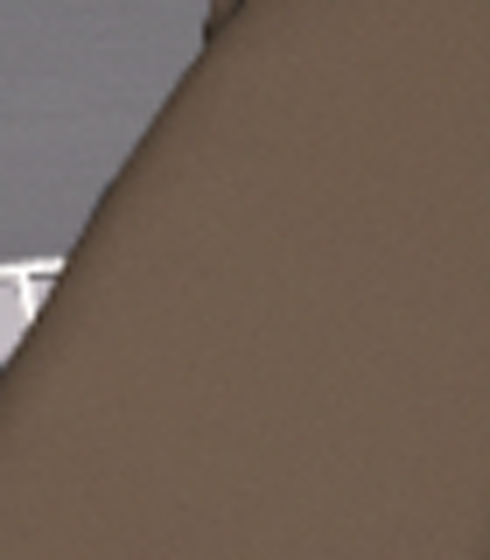

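{"method": "arm_command", "body": {"steps": [[[0,0,0],[0,0.001,0.01],-1],[[0,0,0],[0,0.001,0.02],-1],[[0,0,0],[0,0.001,0.028],-1],[[0,0,0],[0,0.001,0.033],-1],[[0,0,0],[0,0.001,0.037],-1],[[0,0,0],[0,0.001,0.037],-1]]}}

```text
time: 25.15
eef_pos: [0.6531, -0.2154, 0.0427]
tcp_rot: [0.675, 0.738, -0.0, -0.001]
contact_force: [0.7, -0.1, -0.9]
opening: 0.271
```

Run:
```python
from loc import *
delta(toW([.077,-.179,.030]),Rd(A)); print(get_state()["wrist_torque"])
s=read_camera("side")
crop(s,295,175,355,225,12,"s22.png")
```

```text
t 25.15 tcp [ 0.6531 -0.2154  0.0427] F [  76.5 -178.9   42.7] open 0.271 cf [ 0.7 -0.1 -0.9] q [-0.47  0.51  1.65  0.    0.98 -0.55]
  turn [-0.001 -0.001 -0.   ] shift [-0.0001  0.0005  0.0127]
[-0.04885093 -0.03906025 -0.07342607]
```

View pics/s22.png

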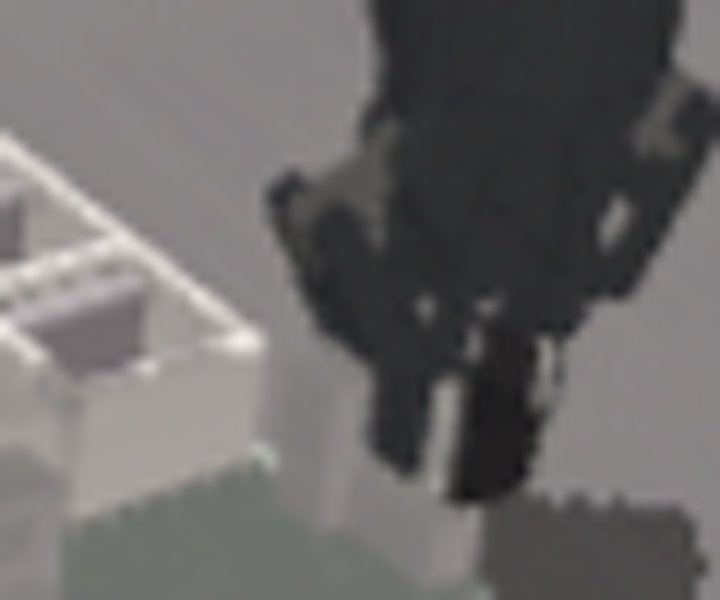

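No contact, so I'm continuing down to the resting height (about 0.030).

{"method": "arm_command", "body": {"steps": [[[0,0,0],[0,0,0.004],-1],[[0,0,0],[0,0,0.008],-1],[[0,0,0],[0,0,0.011],-1],[[0,0,0],[0,0,0.0125],-1],[[0,0,0],[0,0,0.0125],-1]]}}

```text
time: 25.82
eef_pos: [0.6532, -0.2154, 0.0303]
tcp_rot: [0.675, 0.738, -0.0, -0.001]
contact_force: [0.1, 0.3, -1.4]
opening: 0.27
```

{"method": "arm_command", "body": {"steps": [[[0,0,0],[0,0,0.001],-1],[[0,0,0],[0,0,0.001],-0.2],[[0,0,0],[0,0,0.001],0],[[0,0,0],[0,0,0.001],0.1],[[0,0,0],[0,0,0.001],0.1],[[0,0,0],[0,0,-0.02],0.1],[[0,0,0],[0,0,-0.06],0.1],[[0,0,0],[0,0,-0.1],0.1],[[0,0,0],[0.05,-0.05,-0.1],0.1],[[0,0,0],[0.1,-0.1,-0.1],0.1],[[0,0,0],[0.16,-0.13,-0.1],0.1],[[0,0,0],[0.18,-0.15,-0.1],0.1]]}}

```text
time: 27.32
eef_pos: [0.487, -0.048, 0.1322]
tcp_rot: [0.675, 0.738, 0.0, 0.0]
contact_force: [0.5, -0.0, -0.5]
opening: 0.546
```

Run:
```python
from loc import *
delta(toW([-.106,0,.028]),Rd(A))
s=read_camera("side");t=read_camera("top")
crop(s,240,160,350,240,7,"s23.png");crop(t,210,100,360,220,5,"t23.png")
```

```text
t 27.32 tcp [ 0.487  -0.048   0.1322] F [-74.1   2.6 132.2] open 0.546 cf [ 0.5 -0.  -0.5] q [-0.31 -0.02  2.11  0.    1.05 -0.4 ]
  turn [ 0.001 -0.     0.   ] shift [-0.0026 -0.032   0.1042]
```

View pics/s23.png

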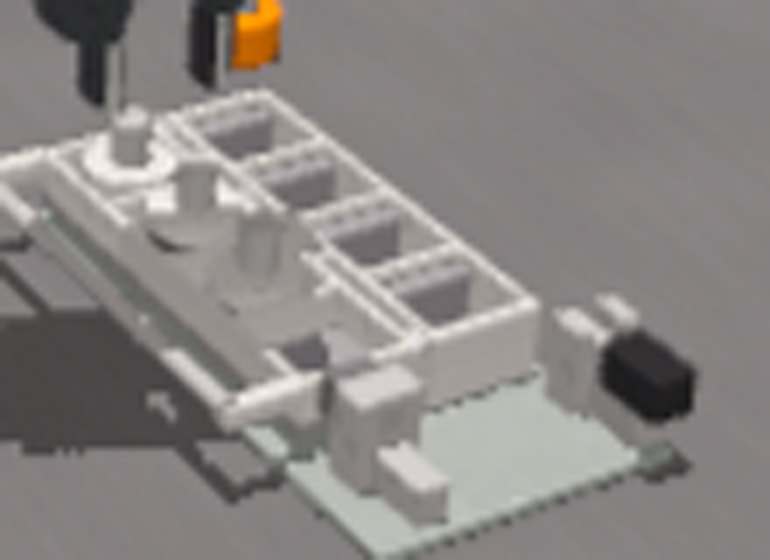

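View pics/t23.png

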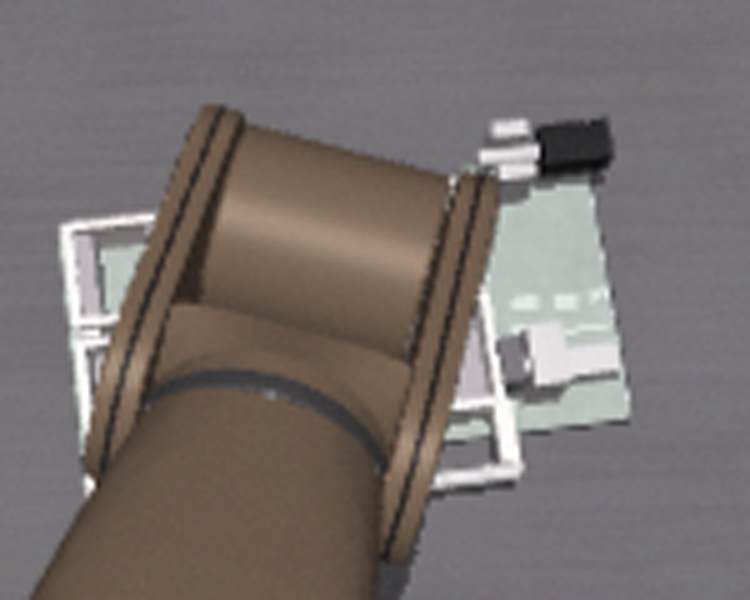

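{"method": "arm_command", "body": {"steps": [[[0,0,0],[-0.0026,-0.015,0],-0.24],[[0,0,0],[-0.0026,-0.031,0.01],-0.24],[[0,0,0],[-0.0026,-0.031,0.02],-0.24],[[0,0,0],[-0.0026,-0.031,0.04],-0.24],[[0,0,0],[-0.0026,-0.031,0.06],-0.24],[[0,0,0],[-0.0026,-0.031,0.06],-0.24]]}}

```text
time: 28.18
eef_pos: [0.4537, -0.0518, 0.0699]
tcp_rot: [0.674, 0.739, -0.001, -0.003]
contact_force: [-0.4, -0.1, 0.1]
opening: 0.382
```

Run:
```python
from loc import *
delta(toW([-.105,0,.0285]),Rd(A))
s=read_camera("side")
p=get_state()["eef_pos"]; print((proj(s,p)-(215,155)+.5)*8-.5)
crop(s,215,155,305,225,8,"s24.png")
```

```text
t 28.18 tcp [ 0.4537 -0.0518  0.0699] F [-107.5    1.7   69.9] open 0.382 cf [-0.4 -0.1  0.1] q [-0.34  0.01  2.21  0.    0.92 -0.43]
  turn [-0.005 -0.003  0.003] shift [-0.0019  0.0027  0.0414]
[301.73251623 301.62673729]
```

View pics/s24.png

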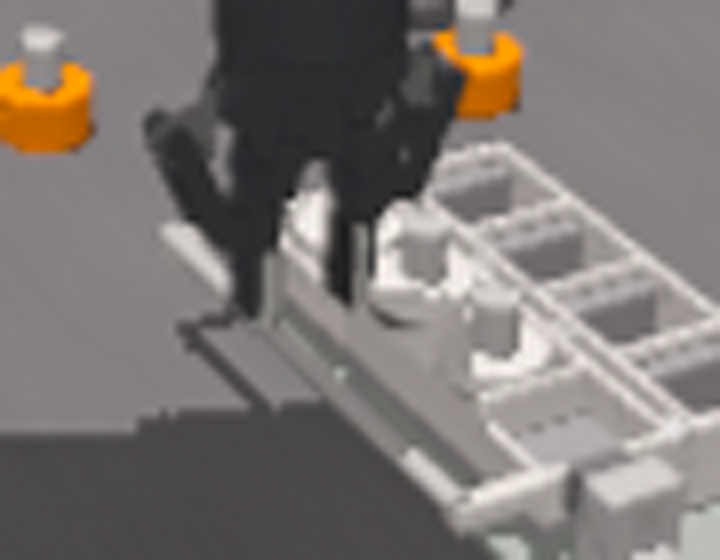

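{"method": "arm_command", "body": {"steps": [[[-0.005,-0.003,0.003],[-0.002,0.0025,0.003],-0.24],[[-0.005,-0.003,0.003],[-0.002,0.0025,0.01],-0.24],[[-0.005,-0.003,0.003],[-0.002,0.0025,0.018],-0.24],[[-0.005,-0.003,0.003],[-0.002,0.0025,0.025],-0.24],[[-0.005,-0.003,0.003],[-0.002,0.0025,0.025],-0.24]]}}

```text
time: 28.85
eef_pos: [0.4564, -0.0535, 0.045]
tcp_rot: [0.675, 0.738, 0.0, 0.0]
contact_force: [0.4, -0.1, -0.3]
opening: 0.378
```

Run:
```python
from loc import *
delta(toW([-.105,0,.0285]),Rd(A))
s=read_camera("side")
crop(s,215,155,305,225,8,"s25.png")
```

```text
t 28.85 tcp [ 0.4564 -0.0535  0.045 ] F [-105.1   -0.2   45. ] open 0.378 cf [ 0.4 -0.1 -0.3] q [-0.34  0.06  2.22  0.    0.86 -0.43]
  turn [ 0. -0. -0.] shift [0.0002 0.0001 0.0165]
```

View pics/s25.png

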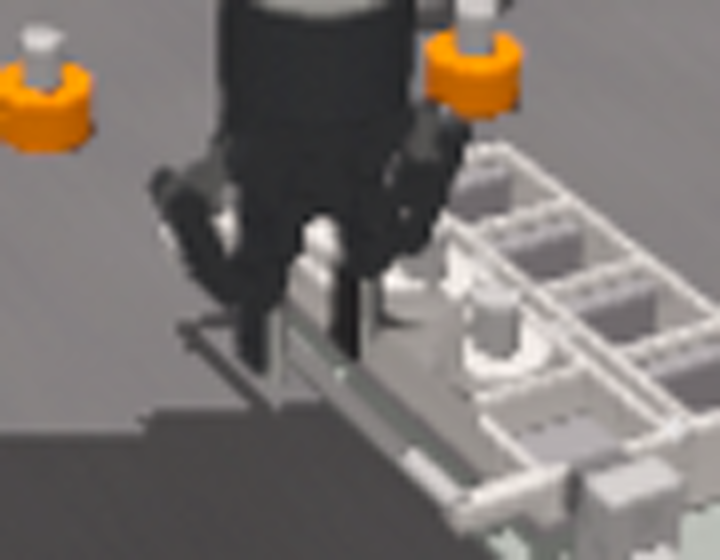

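{"method": "arm_command", "body": {"steps": [[[0,0,0],[0,0,0.006],-0.24],[[0,0,0],[0,0,0.012],-0.24],[[0,0,0],[0,0,0.0165],-0.24],[[0,0,0],[0,0,0.0165],-0.24],[[0,0,0],[0,0,0.0165],-0.5],[[0,0,0],[0,0,0.0165],-0.7],[[0,0,0],[0,0,0.0165],-1],[[0,0,0],[0,0,0.0165],-1],[[0,0,0],[0,0,0.0165],-1]], "force": 30}}

```text
time: 30.02
eef_pos: [0.4557, -0.0538, 0.0292]
tcp_rot: [0.675, 0.738, -0.001, -0.001]
contact_force: [-4.9, -0.6, 4.2]
opening: 0.105
```

Run:
```python
from loc import *
delta(toW([-.105,0,.0285]),Rd(A))
```

```text
t 30.02 tcp [ 0.4557 -0.0538  0.0292] F [-105.7   -0.4   29.2] open 0.105 cf [-4.9 -0.6  4.2] q [-0.34  0.09  2.22 -0.    0.83 -0.43]
  turn [-0.002  0.     0.001] shift [0.0004 0.0007 0.0007]
```

```bash
cat > arc.py <<'E'
from loc import *
import sys
def table(sign=1,n=12,w=.0625,zoff=-.0173):
    s=get_state(); f=toF(s["eef_pos"]); R0=R.from_quat(s["tcp_rot"]).as_matrix()
    bx=f[0];bz=s["eef_pos"][2]-zoff*1.0-.0465
    th=np.arctan2(bz,-bx); print("t",s["time"],"theta",th.round(3),"r",np.hypot(bx,bz).round(4),"F",(f*1e3).round(1),"cf",(Rf.T@s["contact_force"][:2]).round(1),s["contact_force"][2].round(1),"open",s["opening"].round(3),"tilt",R.from_matrix(R0.T@Rd(A)).as_rotvec().round(3),"q6",s["qpos"][5].round(2))
    for k in range(1,n+1):
        a=th+sign*w*k; a=np.clip(a,0,np.pi)
        p=np.r_[Rf@[-.106*np.cos(a),f[1]]+H,.0465+zoff+.106*np.sin(a)]
        print(k,a.round(2),(R0.T@(p-s["eef_pos"])).round(4))
if __name__=="__main__": table(int(sys.argv[1]),w=float(sys.argv[2]) if len(sys.argv)>2 else .0625)
E
python3 arc.py 1 .05
```

```text
Traceback (most recent call last):
  File "arc.py", line 11, in <module>
    if __name__=="__main__": table(int(sys.argv[1]),w=float(sys.argv[2]) if len(sys.argv)>2 else .0625)
                             ~~~~~^^^^^^^^^^^^^^^^^^^^^^^^^^^^^^^^^^^^^^^^^^^^^^^^^^^^^^^^^^^^^^^^^^^^^
  File "arc.py", line 6, in table
    th=np.arctan2(bz,-bx); print("t",s["time"],"theta",th.round(3),"r",np.hypot(bx,bz).round(4),"F",(f*1e3).round(1),"cf",(Rf.T@s["contact_force"][:2]).round(1),s["contact_force"][2].round(1),"open",s["opening"].round(3),"tilt",R.from_matrix(R0.T@Rd(A)).as_rotvec().round(3),"q6",s["qpos"][5].round(2))
                                                                                                                                                                                                       ^^^^^^^^^^^^^^^^^^
AttributeError: 'float' object has no attribute 'round'
```

```bash
sed -i 's/s\["opening"\].round(3)/round(s["opening"],3)/' arc.py; python3 arc.py 1 .05
```

```text
t 30.025 theta -0.0 r 0.1057 F [-105.7   -0.4   29.2] cf [-5.  -0.2] 4.2 open 0.105 tilt [-0.002  0.     0.001] q6 -0.43
1 0.05 [-0.     -0.0002 -0.0053]
2 0.1 [-0.      0.0002 -0.0106]
3 0.15 [-0.      0.0009 -0.0158]
4 0.2 [-0.      0.0018 -0.0211]
5 0.25 [-0.      0.0029 -0.0262]
6 0.3 [-0.      0.0044 -0.0313]
7 0.35 [-0.      0.006  -0.0364]
8 0.4 [-0.      0.008  -0.0413]
9 0.45 [-0.      0.0101 -0.0461]
10 0.5 [-0.      0.0126 -0.0509]
11 0.55 [-0.      0.0152 -0.0554]
12 0.6 [-0.      0.0181 -0.0599]
```

{"method": "arm_command", "body": {"steps": [[[0,0,0],[0,0,-0.005],-1],[[0,0,0],[0,0.0004,-0.0106],-1],[[0,0,0],[0,0.001,-0.0158],-1],[[0,0,0],[0,0.002,-0.0211],-1],[[0,0,0],[0,0.003,-0.0262],-1],[[0,0,0],[0,0.0045,-0.0313],-1],[[0,0,0],[0,0.006,-0.0364],-1],[[0,0,0],[0,0.008,-0.0413],-1],[[0,0,0],[0,0.01,-0.0461],-1],[[0,0,0],[0,0.0126,-0.0509],-1],[[0,0,0],[0,0.0152,-0.0554],-1],[[0,0,0],[0,0.018,-0.06],-1]], "force": 55}}

```text
time: 31.52
eef_pos: [0.4722, -0.0522, 0.0888]
tcp_rot: [0.674, 0.738, -0.003, -0.002]
contact_force: [-7.1, -5.1, -1.7]
opening: 0.09
```

```bash
python3 arc.py 1 .055
python3 - <<'E'
from h import *
s=read_camera("side");crop(s,205,130,345,235,5.5,"s26.png")
E
```

```text
t 31.525 theta 0.589 r 0.1072 F [-89.1  -0.3  88.8] cf [-7.5 -4.5] -1.7 open 0.09 tilt [-0.007 -0.     0.001] q6 -0.41
1 0.64 [-0.      0.0044 -0.0041]
2 0.7 [-0.      0.008  -0.0087]
3 0.75 [-0.      0.0118 -0.0131]
4 0.81 [-0.      0.0159 -0.0172]
5 0.86 [-0.      0.0202 -0.0212]
6 0.92 [-0.      0.0247 -0.0249]
7 0.97 [-0.      0.0294 -0.0283]
8 1.03 [-0.      0.0343 -0.0315]
9 1.08 [-0.0001  0.0393 -0.0344]
10 1.14 [-0.0001  0.0446 -0.037 ]
11 1.19 [-0.0001  0.0499 -0.0393]
12 1.25 [-0.0001  0.0554 -0.0414]
```

View pics/s26.png

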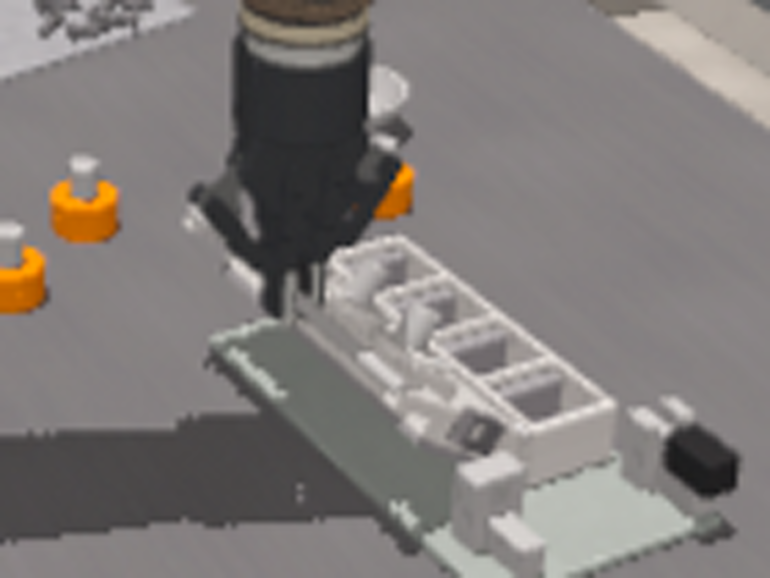

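{"method": "arm_command", "body": {"steps": [[[-0.003,0,0],[0,0.004,-0.0043],-1],[[-0.006,0,0],[0,0.008,-0.0087],-1],[[-0.006,0,0],[0,0.0118,-0.0131],-1],[[-0.006,0,0],[0,0.0159,-0.0172],-1],[[-0.006,0,0],[0,0.0202,-0.0212],-1],[[-0.006,0,0],[0,0.0247,-0.0249],-1],[[-0.006,0,0],[0,0.0294,-0.0283],-1],[[-0.006,0,0],[0,0.0343,-0.0315],-1],[[-0.006,0,0],[0,0.0393,-0.0344],-1],[[-0.006,0,0],[0,0.0446,-0.037],-1],[[-0.006,0,0],[0,0.05,-0.0393],-1],[[-0.006,0,0],[0,0.0554,-0.0414],-1]]}}

```text
time: 33.08
eef_pos: [0.5278, -0.0471, 0.135]
tcp_rot: [0.674, 0.739, -0.001, -0.002]
contact_force: [-9.2, -1.7, -1.4]
opening: 0.087
```

```bash
python3 arc.py 1 .06
```

```text
t 33.075 theta 1.265 r 0.111 F [-3.34e+01 -1.00e-01  1.35e+02] cf [-9.3 -0.8] -1.4 open 0.087 tilt [-0.005 -0.001  0.002] q6 -0.37
1 1.33 [-0.      0.0076  0.003 ]
2 1.39 [-0.      0.0138  0.0016]
3 1.45 [-0.      0.0201  0.0006]
4 1.51 [-0.0001  0.0264 -0.0001]
5 1.57 [-0.0001  0.0328 -0.0003]
6 1.63 [-0.0001  0.0391 -0.0002]
7 1.69 [-0.0001  0.0455  0.0003]
8 1.75 [-0.0001  0.0518  0.0012]
9 1.81 [-0.0001  0.058   0.0025]
10 1.87 [-0.0001  0.0642  0.0041]
11 1.93 [-0.0001  0.0702  0.0061]
12 1.99 [-0.0002  0.0761  0.0085]
```

{"method": "arm_command", "body": {"steps": [[[-0.003,0,0],[0,0.0076,0.001],-1],[[-0.003,0,0],[0,0.0138,0.0012],-1],[[-0.003,0,0],[0,0.0201,0.0006],-1],[[-0.003,0,0],[0,0.0264,0.0001],-1],[[-0.003,0,0],[0,0.0328,0],-1],[[-0.003,0,0],[0,0.0391,0.0002],-1],[[-0.003,0,0],[0,0.0455,0.0005],-1],[[-0.003,0,0],[0,0.0518,0.0014],-1],[[-0.003,0,0],[0,0.058,0.0026],-1],[[-0.003,0,0],[0,0.0642,0.0042],-1],[[-0.003,0,0],[0,0.0702,0.0061],-1],[[-0.003,0,0],[0,0.0761,0.0085],-1]]}}

```text
time: 34.58
eef_pos: [0.6053, -0.04, 0.1282]
tcp_rot: [0.674, 0.738, 0.001, 0.0]
contact_force: [-1.9, 0.1, 5.9]
opening: 0.089
```

```bash
python3 arc.py 1 .0625
python3 - <<'E'
from h import *
s=read_camera("side");crop(s,205,110,345,215,5.5,"s27.png")
E
```

```text
t 34.575 theta 1.993 r 0.1086 F [4.450e+01 1.000e-01 1.282e+02] cf [-1.9  0.2] 5.9 open 0.089 tilt [ 0.002 -0.001  0.002] q6 -0.32
1 2.06 [-0.      0.0049  0.0052]
2 2.12 [-0.      0.0107  0.0085]
3 2.18 [-0.      0.0162  0.0122]
4 2.24 [-0.      0.0215  0.0161]
5 2.31 [-0.0001  0.0265  0.0204]
6 2.37 [-0.0001  0.0313  0.025 ]
7 2.43 [-0.0001  0.0358  0.0299]
8 2.49 [-0.0001  0.0399  0.0351]
9 2.56 [-0.0001  0.0438  0.0405]
10 2.62 [-0.0001  0.0472  0.0461]
11 2.68 [-0.0001  0.0504  0.0519]
12 2.74 [-0.0001  0.0531  0.058 ]
```

View pics/s27.png

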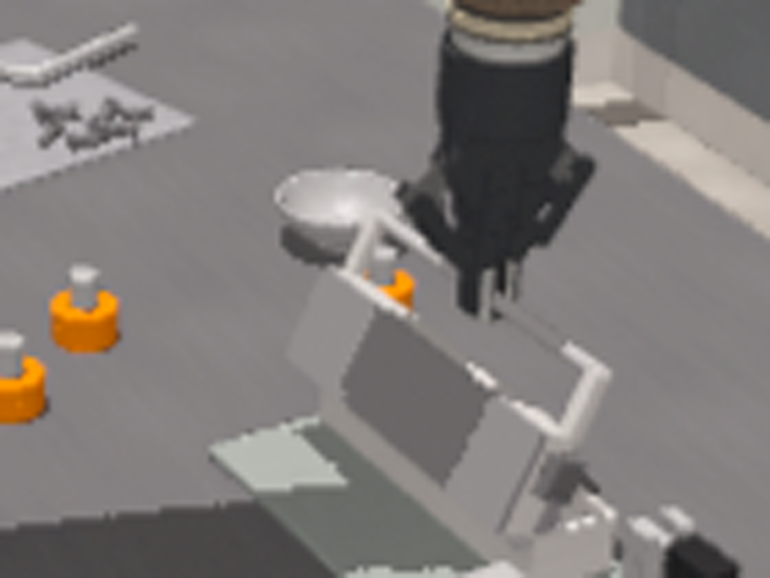

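{"method": "arm_command", "body": {"steps": [[[0.002,0,0],[0,0.0049,0.0045],-1],[[0.002,0,0],[0,0.0107,0.0083],-1],[[0.002,0,0],[0,0.0162,0.0122],-1],[[0.002,0,0],[0,0.0215,0.0161],-1],[[0.002,0,0],[0,0.0265,0.0204],-1],[[0.002,0,0],[0,0.0313,0.025],-1],[[0.002,0,0],[0,0.0358,0.0299],-1],[[0.002,0,0],[0,0.0399,0.0351],-1],[[0.002,0,0],[0,0.0438,0.0405],-1],[[0.002,0,0],[0,0.0472,0.0461],-1],[[0.002,0,0],[0,0.0504,0.0519],-1],[[0.002,0,0],[0,0.0531,0.058],-1]]}}

```text
time: 36.12
eef_pos: [0.6586, -0.035, 0.0694]
tcp_rot: [0.674, 0.738, 0.0, -0.001]
contact_force: [-1.8, -0.5, 3.7]
opening: 0.088
```

```bash
python3 arc.py 1 .05
python3 - <<'E'
from h import *
s=read_camera("side");crop(s,205,110,345,215,5.5,"s28.png")
E
```

```text
t 36.125 theta 2.752 r 0.1059 F [98.   0.3 69.4] cf [-1.9 -0.3] 3.7 open 0.088 tilt [-0.001 -0.001  0.002] q6 -0.3
1 2.8 [-0.      0.002   0.0049]
2 2.85 [-0.      0.0036  0.0099]
3 2.9 [-0.      0.005   0.0151]
4 2.95 [-0.      0.0061  0.0202]
5 3.0 [-0.      0.007   0.0255]
6 3.05 [-0.      0.0076  0.0307]
7 3.1 [-0.     0.008  0.036]
8 3.14 [-0.0001  0.0081  0.0402]
9 3.14 [-0.0001  0.0081  0.0402]
10 3.14 [-0.0001  0.0081  0.0402]
11 3.14 [-0.0001  0.0081  0.0402]
12 3.14 [-0.0001  0.0081  0.0402]
```

View pics/s28.png

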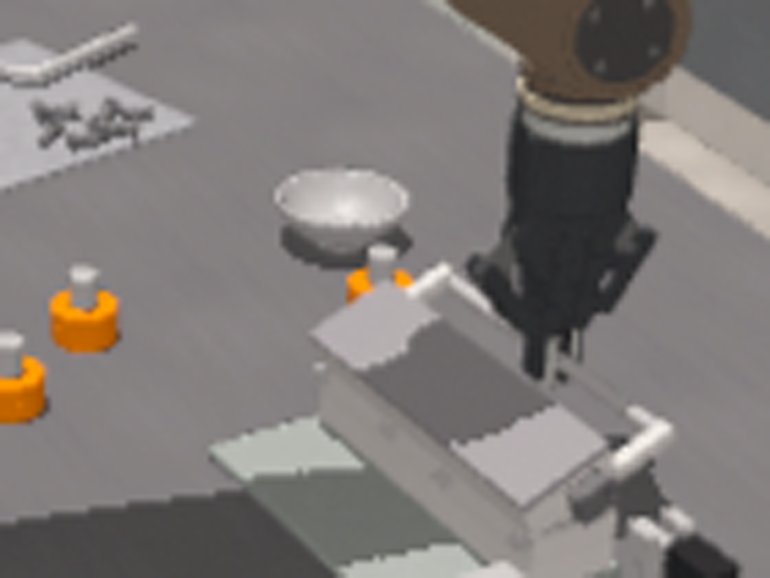

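{"method": "arm_command", "body": {"steps": [[[0,0,0],[0,0.002,0.0049],-1],[[0,0,0],[0,0.0036,0.0099],-1],[[0,0,0],[0,0.005,0.0151],-1],[[0,0,0],[0,0.0061,0.0202],-1],[[0,0,0],[0,0.007,0.0255],-1],[[0,0,0],[0,0.0076,0.0307],-1],[[0,0,0],[0,0.008,0.036],-1]]}}

```text
time: 37.05
eef_pos: [0.6667, -0.0342, 0.0322]
tcp_rot: [0.674, 0.738, 0.0, -0.0]
contact_force: [-2.6, -1.0, 1.1]
opening: 0.092
```

```bash
python3 arc.py 1 .03|head -4
```

```text
t 37.05 theta 3.113 r 0.1062 F [106.1   0.4  32.2] cf [-2.7 -0.8] 1.1 open 0.092 tilt [-0.    -0.001  0.002] q6 -0.29
1 3.14 [-0.     -0.0001  0.003 ]
2 3.14 [-0.     -0.0001  0.003 ]
3 3.14 [-0.     -0.0001  0.003 ]
```

Almost closed, with no resistance so far. I'll press the last 3 mm gently and check.

{"method": "arm_command", "body": {"steps": [[[0,0,0],[0,0,0.0015],-1],[[0,0,0],[0,0,0.003],-1],[[0,0,0],[0,0,0.004],-1],[[0,0,0],[0,0,0.004],-1]]}}

```text
time: 37.55
eef_pos: [0.6667, -0.0342, 0.0282]
tcp_rot: [0.674, 0.738, 0.0, -0.0]
contact_force: [0.0, -0.7, 0.8]
opening: 0.089
```

```bash
python3 arc.py -1 .05
python3 - <<'E'
from h import *
s=read_camera("side");crop(s,205,130,345,235,5.5,"s29.png")
E
```

```text
t 37.55 theta -3.132 r 0.1062 F [106.2   0.3  28.2] cf [-0.  -0.7] 0.8 open 0.089 tilt [-0.    -0.001  0.002] q6 -0.29
1 0.0 [ 0.0003 -0.2122 -0.001 ]
2 0.0 [ 0.0003 -0.2122 -0.001 ]
3 0.0 [ 0.0003 -0.2122 -0.001 ]
4 0.0 [ 0.0003 -0.2122 -0.001 ]
5 0.0 [ 0.0003 -0.2122 -0.001 ]
6 0.0 [ 0.0003 -0.2122 -0.001 ]
7 0.0 [ 0.0003 -0.2122 -0.001 ]
8 0.0 [ 0.0003 -0.2122 -0.001 ]
9 0.0 [ 0.0003 -0.2122 -0.001 ]
10 0.0 [ 0.0003 -0.2122 -0.001 ]
11 0.0 [ 0.0003 -0.2122 -0.001 ]
12 0.0 [ 0.0003 -0.2122 -0.001 ]
```

View pics/s29.png

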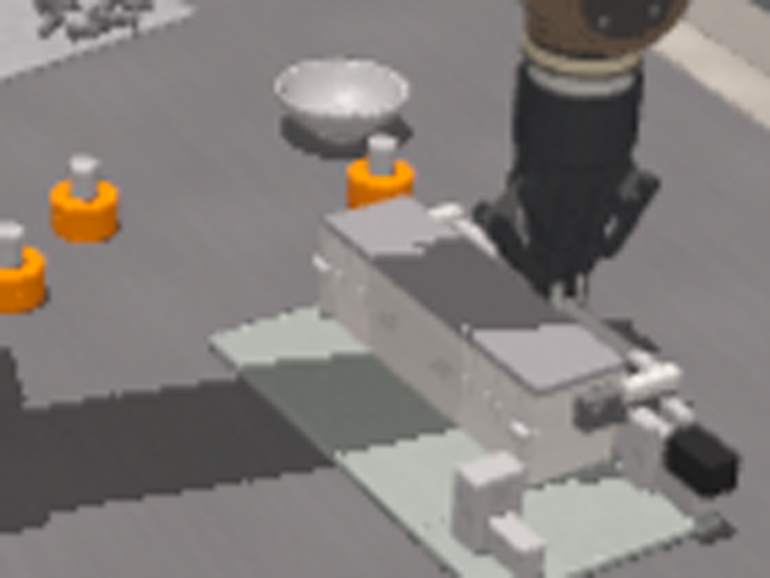

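{"method": "arm_command", "body": {"steps": [[[0,0,0],[0,0,0.001],-1],[[0,0,0],[0,0,0.002],-1],[[0,0,0],[0,0,0.003],-1],[[0,0,0],[0,0,0.003],-1]]}}

```text
time: 38.1
eef_pos: [0.6668, -0.0343, 0.0278]
tcp_rot: [0.674, 0.739, -0.0, -0.001]
contact_force: [-6.2, 0.7, 11.1]
opening: 0.088
```

```bash
sed -i 's/zoff=-.0173/zoff=-.0183/; s/th=np.arctan2(bz,-bx);/th=np.arctan2(max(bz,0),-bx);/' arc.py; python3 arc.py -1 .05
```

```text
t 38.1 theta 3.142 r 0.1062 F [106.2   0.3  27.8] cf [-6.2  1.2] 11.1 open 0.088 tilt [-0.001 -0.001  0.002] q6 -0.29
1 3.09 [ 0.     -0.0004 -0.0057]
2 3.04 [ 0.     -0.0008 -0.011 ]
3 2.99 [ 0.     -0.0014 -0.0162]
4 2.94 [ 0.     -0.0024 -0.0214]
5 2.89 [ 0.     -0.0036 -0.0266]
6 2.84 [ 0.     -0.005  -0.0317]
7 2.79 [ 0.0001 -0.0067 -0.0367]
8 2.74 [ 0.0001 -0.0086 -0.0416]
9 2.69 [ 0.0001 -0.0108 -0.0465]
10 2.64 [ 0.0001 -0.0133 -0.0512]
11 2.59 [ 0.0001 -0.0159 -0.0558]
12 2.54 [ 0.0001 -0.0188 -0.0602]
```

{"method": "arm_command", "body": {"steps": [[[0,0,0],[0,0,-0.004],-1],[[0,0,0],[0,-0.0005,-0.008],-1],[[0,0,0],[0,-0.001,-0.013],-1],[[0,0,0],[0,-0.002,-0.019],-1],[[0,0,0],[0,-0.003,-0.0245],-1],[[0,0,0],[0,-0.0045,-0.03],-1],[[0,0,0],[0,-0.006,-0.0352],-1],[[0,0,0],[0,-0.0084,-0.0411],-1],[[0,0,0],[0,-0.0108,-0.0465],-1],[[0,0,0],[0,-0.0133,-0.0512],-1],[[0,0,0],[0,-0.0159,-0.0558],-1],[[0,0,0],[0,-0.0188,-0.0602],-1]]}}

```text
time: 39.6
eef_pos: [0.6488, -0.0359, 0.0892]
tcp_rot: [0.674, 0.738, 0.001, -0.0]
contact_force: [5.0, -0.4, -2.0]
opening: 0.092
```

```bash
python3 arc.py -1 .06
python3 - <<'E'
from h import *
s=read_camera("side");crop(s,205,130,345,235,5.5,"s30.png")
t=read_camera("top");crop(t,200,90,350,210,5,"t30.png")
E
```

```text
t 39.6 theta 2.536 r 0.1073 F [88.2  0.3 89.2] cf [ 4.9 -0.9] -2.0 open 0.092 tilt [ 0.001 -0.001  0.002] q6 -0.3
1 2.48 [ 0.     -0.0048 -0.0044]
2 2.42 [ 0.     -0.0089 -0.0093]
3 2.36 [ 0.     -0.0132 -0.0139]
4 2.3 [ 0.     -0.0178 -0.0183]
5 2.24 [ 0.0001 -0.0227 -0.0224]
6 2.18 [ 0.0001 -0.0278 -0.0262]
7 2.12 [ 0.0001 -0.0332 -0.0296]
8 2.06 [ 0.0001 -0.0387 -0.0328]
9 2.0 [ 0.0001 -0.0444 -0.0356]
10 1.94 [ 0.0001 -0.0503 -0.038 ]
11 1.88 [ 0.0001 -0.0563 -0.0401]
12 1.82 [ 0.0002 -0.0624 -0.0419]
```

View pics/s30.png

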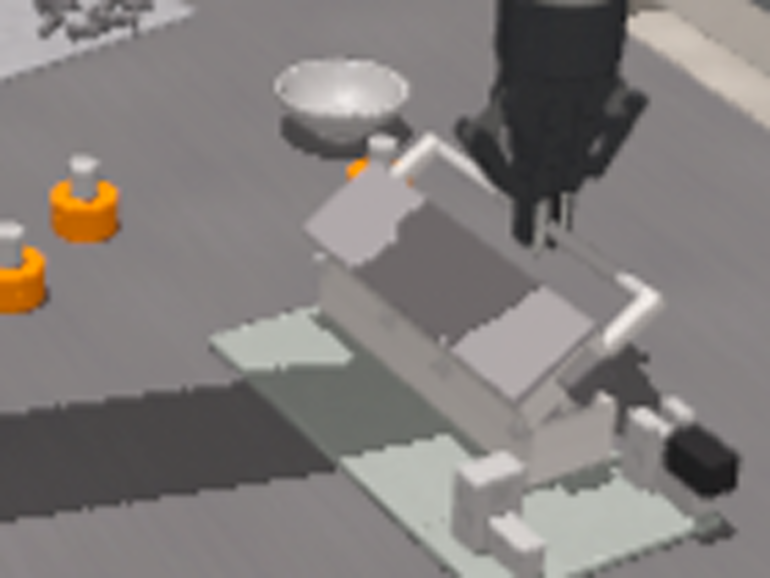

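View pics/t30.png

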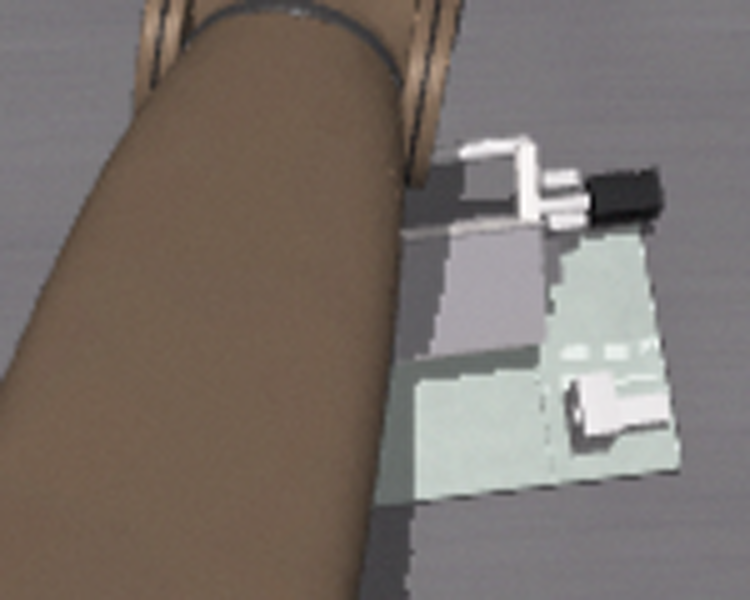

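{"method": "arm_command", "body": {"steps": [[[0,0,0],[0,-0.0045,-0.0047],-1],[[0,0,0],[0,-0.0089,-0.0093],-1],[[0,0,0],[0,-0.0132,-0.0139],-1],[[0,0,0],[0,-0.0178,-0.0183],-1],[[0,0,0],[0,-0.0227,-0.0224],-1],[[0,0,0],[0,-0.0278,-0.0262],-1],[[0,0,0],[0,-0.0332,-0.0296],-1],[[0,0,0],[0,-0.0387,-0.0328],-1],[[0,0,0],[0,-0.0444,-0.0356],-1],[[0,0,0],[0,-0.0503,-0.038],-1],[[0,0,0],[0,-0.0563,-0.0401],-1],[[0,0,0],[0,-0.0624,-0.0419],-1]]}}

```text
time: 41.2
eef_pos: [0.5893, -0.0414, 0.1354]
tcp_rot: [0.674, 0.738, 0.003, 0.003]
contact_force: [5.1, 1.0, 5.8]
opening: 0.091
```

```bash
python3 arc.py -1 .0625
python3 - <<'E'
from h import *
s=read_camera("side");crop(s,205,130,345,235,5.5,"s31.png")
E
```

```text
t 41.2 theta 1.83 r 0.1109 F [ 28.4   0.  135.4] cf [5.2 0.5] 5.8 open 0.091 tilt [ 0.009 -0.     0.002] q6 -0.34
1 1.77 [ 0.     -0.0077  0.0031]
2 1.7 [ 0.     -0.0143  0.002 ]
3 1.64 [ 0.     -0.0208  0.0013]
4 1.58 [ 0.     -0.0275  0.0009]
5 1.52 [ 0.0001 -0.0341  0.001 ]
6 1.45 [ 0.0001 -0.0407  0.0015]
7 1.39 [ 0.0001 -0.0472  0.0025]
8 1.33 [ 0.0001 -0.0537  0.0038]
9 1.27 [ 0.0001 -0.0601  0.0055]
10 1.2 [ 0.0001 -0.0664  0.0076]
11 1.14 [ 0.0001 -0.0725  0.0101]
12 1.08 [ 0.0001 -0.0785  0.013 ]
```

View pics/s31.png

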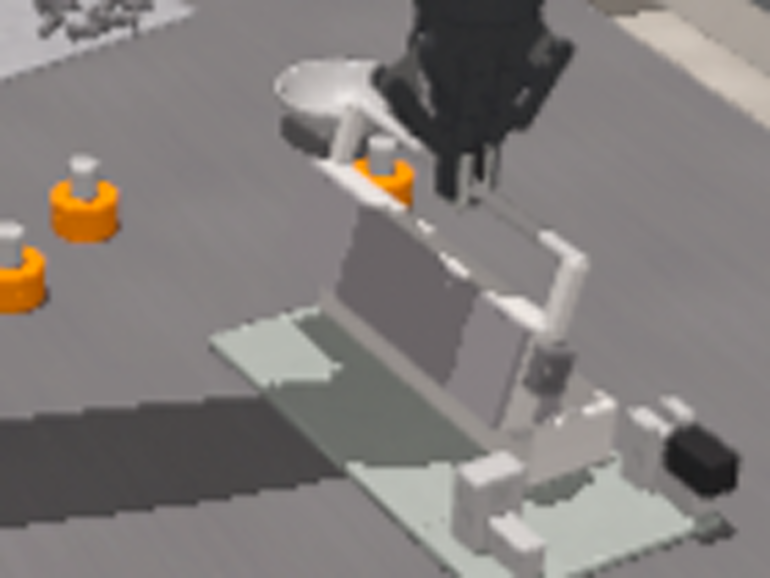

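{"method": "arm_command", "body": {"steps": [[[0.004,0,0],[0,-0.0077,0.0005],-1],[[0.008,0,0],[0,-0.0143,0.001],-1],[[0.008,0,0],[0,-0.0208,0.0008],-1],[[0.008,0,0],[0,-0.0275,0.0007],-1],[[0.008,0,0],[0,-0.0341,0.001],-1],[[0.008,0,0],[0,-0.0407,0.0015],-1],[[0.008,0,0],[0,-0.0472,0.0025],-1],[[0.008,0,0],[0,-0.0537,0.0038],-1],[[0.008,0,0],[0,-0.0601,0.0055],-1],[[0.008,0,0],[0,-0.0664,0.0076],-1],[[0.008,0,0],[0,-0.0725,0.0101],-1],[[0.008,0,0],[0,-0.0785,0.013],-1]]}}

```text
time: 42.75
eef_pos: [0.5099, -0.0488, 0.123]
tcp_rot: [0.674, 0.739, -0.001, -0.001]
contact_force: [-0.4, 0.9, 5.3]
opening: 0.091
```

```bash
python3 arc.py -1 .0625
python3 - <<'E'
from h import *
s=read_camera("side");crop(s,205,130,345,235,5.5,"s32.png")
E
```

```text
t 42.75 theta 1.075 r 0.1078 F [-51.3  -0.2 123. ] cf [-0.3  1. ] 5.3 open 0.091 tilt [-0.002  0.     0.002] q6 -0.38
1 1.01 [ 0.     -0.0049  0.0049]
2 0.95 [ 0.     -0.0103  0.0086]
3 0.89 [ 0.     -0.0156  0.0127]
4 0.82 [ 0.     -0.0206  0.017 ]
5 0.76 [ 0.0001 -0.0253  0.0217]
6 0.7 [ 0.0001 -0.0297  0.0266]
7 0.64 [ 0.0001 -0.0338  0.0318]
8 0.57 [ 0.0001 -0.0376  0.0373]
9 0.51 [ 0.0001 -0.041   0.0429]
10 0.45 [ 0.0001 -0.0441  0.0488]
11 0.39 [ 0.0001 -0.0467  0.0549]
12 0.32 [ 0.0001 -0.049   0.0611]
```

View pics/s32.png

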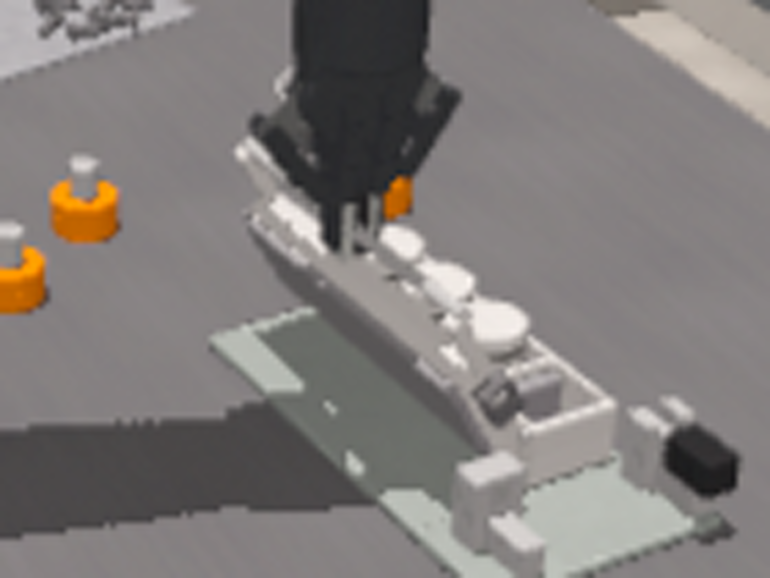

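All three pistons show flat end up in the nest. I'll carry on opening the leaf.

{"method": "arm_command", "body": {"steps": [[[0,0,0],[0,-0.005,0.004],-1],[[0,0,0],[0,-0.0103,0.0083],-1],[[0,0,0],[0,-0.0156,0.0127],-1],[[0,0,0],[0,-0.0206,0.017],-1],[[0,0,0],[0,-0.0253,0.0217],-1],[[0,0,0],[0,-0.0297,0.0266],-1],[[0,0,0],[0,-0.0338,0.0318],-1],[[0,0,0],[0,-0.0376,0.0373],-1],[[0,0,0],[0,-0.041,0.0429],-1],[[0,0,0],[0,-0.0441,0.0488],-1],[[0,0,0],[0,-0.0467,0.0549],-1],[[0,0,0],[0,-0.049,0.0611],-1]]}}

```text
time: 44.3
eef_pos: [0.4601, -0.0534, 0.0614]
tcp_rot: [0.674, 0.739, -0.001, -0.001]
contact_force: [7.1, 0.8, -1.3]
opening: 0.09
```

```bash
python3 arc.py -1 .05
```

```text
t 44.3 theta 0.317 r 0.1066 F [-101.3   -0.4   61.4] cf [7.1 0.2] -1.3 open 0.09 tilt [-0.003  0.     0.002] q6 -0.42
1 0.27 [ 0.     -0.0009  0.0053]
2 0.22 [ 0.     -0.0022  0.0104]
3 0.17 [ 0.     -0.0032  0.0156]
4 0.12 [ 0.     -0.0039  0.0209]
5 0.07 [ 0.     -0.0044  0.0261]
6 0.02 [ 0.     -0.0046  0.0314]
7 0.0 [ 0.     -0.0046  0.0333]
8 0.0 [ 0.     -0.0046  0.0333]
9 0.0 [ 0.     -0.0046  0.0333]
10 0.0 [ 0.     -0.0046  0.0333]
11 0.0 [ 0.     -0.0046  0.0333]
12 0.0 [ 0.     -0.0046  0.0333]
```

{"method": "arm_command", "body": {"steps": [[[0,0,0],[0,-0.0009,0.0053],-1],[[0,0,0],[0,-0.0022,0.0104],-1],[[0,0,0],[0,-0.0032,0.0156],-1],[[0,0,0],[0,-0.0039,0.0209],-1],[[0,0,0],[0,-0.0044,0.0261],-1],[[0,0,0],[0,-0.0046,0.03],-1],[[0,0,0],[0,-0.0046,0.0325],-1],[[0,0,0],[0,-0.0046,0.0345],-1],[[0,0,0],[0,-0.0046,0.0355],-1],[[0,0,0],[0,-0.0046,0.0355],-1]]}}

```text
time: 45.55
eef_pos: [0.4557, -0.0539, 0.031]
tcp_rot: [0.674, 0.739, -0.003, -0.003]
contact_force: [-13.0, 4.8, 40.4]
opening: 0.09
```

```bash
python3 arc.py -1 .05|head -1
```

```text
t 45.55 theta 0.027 r 0.1058 F [-105.7   -0.5   31. ] cf [-12.5   5.9] 40.4 open 0.09 tilt [-0.009 -0.001  0.003] q6 -0.43
```

{"method": "arm_command", "body": {"steps": [[[0,0,0],[0,0,-0.001],-1],[[0,0,0],[0,0,-0.001],-0.6],[[0,0,0],[0,0,-0.001],-0.24],[[0,0,0],[0,0,-0.001],-0.24],[[0,0,0],[0,0,-0.001],-0.24]]}}

```text
time: 46.18
eef_pos: [0.4552, -0.0538, 0.0315]
tcp_rot: [0.674, 0.739, -0.003, -0.004]
contact_force: [0.1, 0.4, -0.0]
opening: 0.38
```

```bash
python3 arc.py -1 .05|head -1
python3 - <<'E'
from h import *
s=read_camera("side");crop(s,205,130,345,235,5.5,"s33.png")
E
```

```text
t 46.175 theta 0.031 r 0.1063 F [-106.3   -0.4   31.5] cf [0.2 0.4] -0.0 open 0.38 tilt [-0.01  -0.002  0.003] q6 -0.43
```

View pics/s33.png

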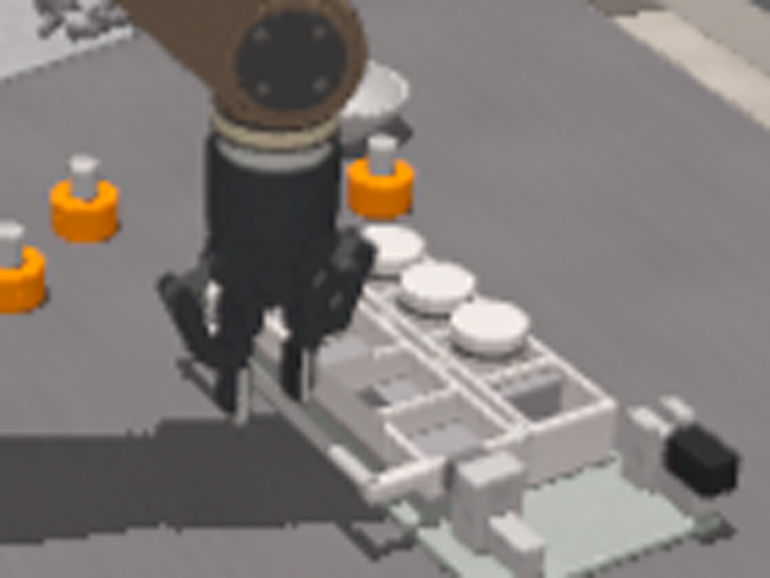

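Released, and the leaf lies open. I'll rise and move clear sideways and towards +y for a final look.

{"method": "arm_command", "body": {"steps": [[[0,0,0],[0,0,-0.01],-0.24],[[0,0,0],[0,0,-0.03],-0.24],[[0,0,0],[0,0,-0.06],-0.24],[[0,0,0],[0,0,-0.1],-0.24],[[0,0,0],[0.03,0,-0.14],-0.24],[[0,0,0],[0.08,0.01,-0.16],-0.24],[[0,0,0],[0.14,0.02,-0.16],-0.24],[[0,0,0],[0.2,0.03,-0.16],-0.24],[[0,0,0],[0.26,0.03,-0.16],-0.24],[[0,0,0],[0.3,0.03,-0.16],-0.24],[[0,0,0],[0.3,0.03,-0.16],-0.24],[[0,0,0],[0.3,0.03,-0.16],-0.24]]}}

```text
time: 47.72
eef_pos: [0.4591, 0.2473, 0.1922]
tcp_rot: [0.674, 0.739, -0.003, -0.004]
contact_force: [-1.0, 0.1, 0.3]
opening: 0.38
```

Run:
```python
from loc import *
s=read_camera("side");crop(s,225,150,345,235,6.4,"s34.png")
t=read_camera("top");crop(t,205,100,355,220,5,"t34.png")
cv2.imwrite("pics/t35.png",t["frame"][:,:,::-1]);cv2.imwrite("pics/s35.png",s["frame"][:,:,::-1])
delta([.4,.3,.2])
from pist import find
for o in find(t):
    p=plane(t,o,.0655); print(np.round(o,1),(toF(p)*1e3).round(1))
```

```text
t 47.83 tcp [0.4593 0.2466 0.192 ] F [-75.5 298.5 192. ] open 0.379 cf [-0.3 -1.   0.2] q [ 0.3  -0.01  1.98  0.    1.18  0.2 ]
  turn [0. 0. 0.] shift [ 0.0585 -0.0543 -0.0074]
[206.4   7.1 185.5  16.   16. ] [495.9 117.1  65.5]
[331.4  18.3 327.5  19.   26. ] [ 412.8 -249.6   65.5]
[247.3  13.8  69.5   8.   14. ] [458.1  -2.2  65.5]
[220.2  27.6 222.5  25.   15. ] [421.   83.1  65.5]
[300.7  25.4 189.5  23.   13. ] [ 399.9 -154.8   65.5]
[247.1  27.  229.5  28.   13. ] [413.5   3.6  65.5]
[472.  90. 168.  23.  26.] [ 133.9 -607.    65.5]
[142.2 123.9 238.   19.   19. ] [143.9 328.1  65.5]
[ 394.3  136.5 1354.5   44.    40. ] [  23.  -358.3   65.5]
[  4.2 160.7 248.5  13.   39. ] [ 82.7 702.9  65.5]
[322.6 169.3 203.5  22.   13. ] [ -45.4 -146.9   65.5]
[ 21.7 209.  694.   46.   53. ] [-56.1 653.5  65.5]
```

View pics/s34.png

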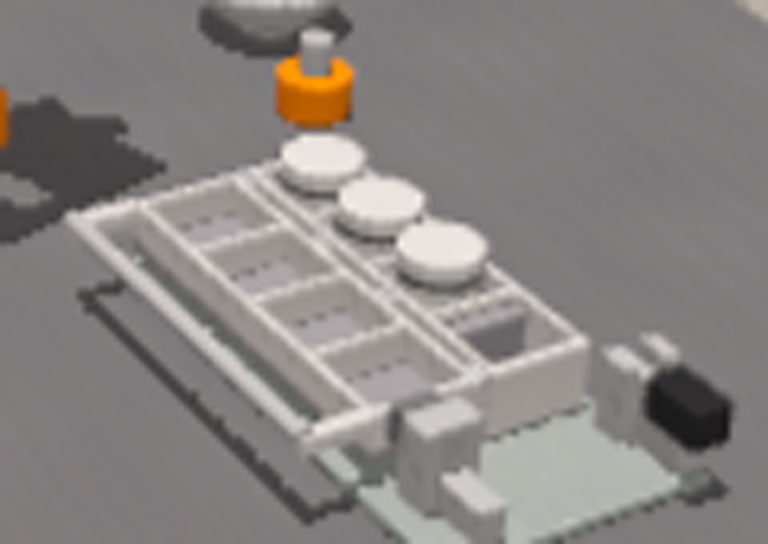

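View pics/t34.png

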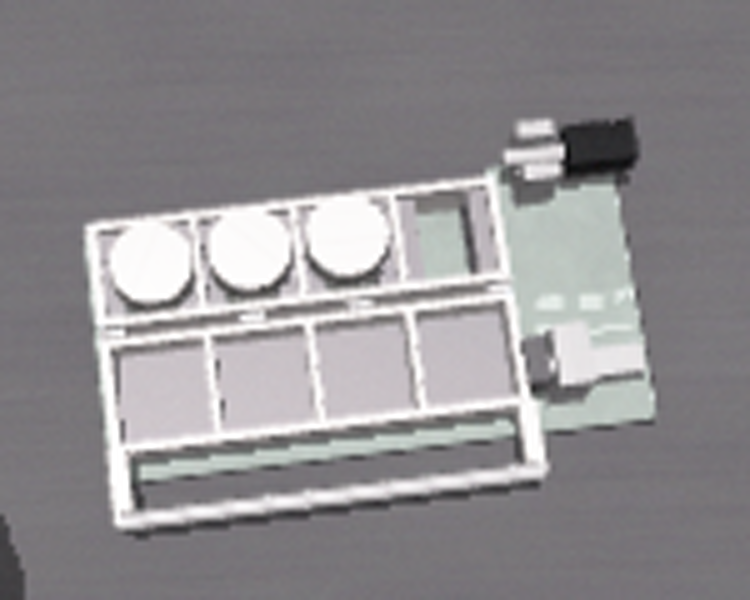

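View pics/t35.png

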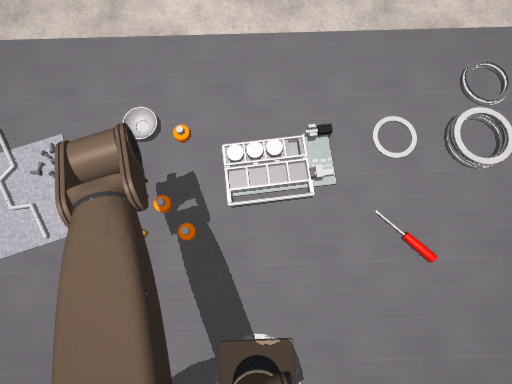

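Run:
```python
from loc import *
s=read_camera("side");t=read_camera("top")
for a,b in(((151,263),(322,155)),((251,248),(381,200)),((347,235),(442,245))):
    P,e=tri(t,(np.array(a)+.5)/5-.5+(205,100),s,(np.array(b)+.5)/6.4-.5+(225,150));print((toF(P)*1e3).round(1),e.round(4))
a=cv2.imread("pics/t0.png") if 0 else None
p=cv2.resize(cv2.imread("pics/top0.png"),(512,384)); q=t["frame"][:,:,::-1]
d=cv2.absdiff(p,q).max(2); print("bar diff",d[185:208,228:312].max(), np.percentile(d[185:208,228:312],[50,95]))
for n,(x0,y0,x1,y1) in dict(dish=(122,105,160,142),plate=(370,115,420,160),driver=(372,205,440,265)).items(): print(n,np.percentile(d[y0:y1,x0:x1],[50,99]))
cv2.imwrite("pics/s36.png",cv2.resize(s["frame"][:,:,::-1],None,fx=1.5,fy=1.5))
print(get_state()["time"])
```

```text
[32.6 82.7 61.1] 0.0002
[34.5 27.4 60.7] 0.0006
[ 35.9 -26.   60.8] 0.0003
bar diff 27 [11. 21.]
dish [ 14. 131.]
plate [11. 25.]
driver [10. 21.]
47.925
```

View pics/s36.png

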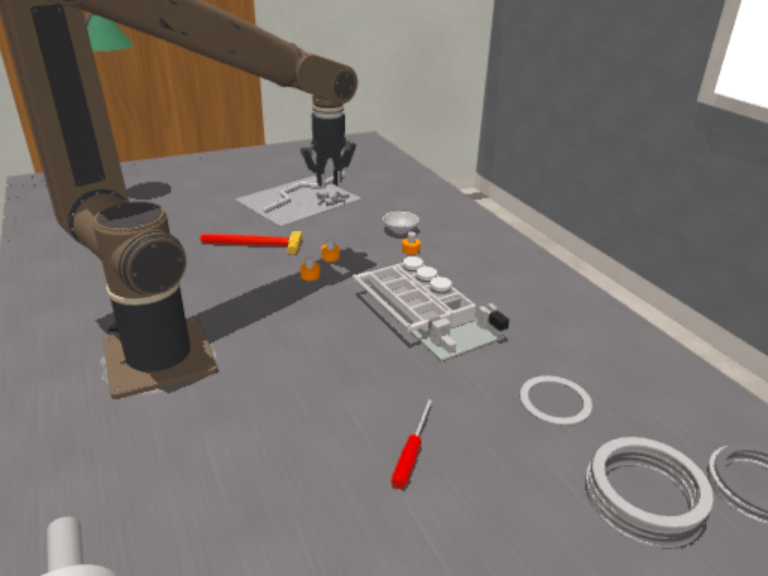

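```bash
python3 -c "
from plant import *
print(sign_off())"
```

```text
the job is handed in; nothing more can be done
None
```

All three pistons on the bench now lie stem down in the nest. The pin is in the notch, the leaf is fully open, and the job was handed in at about 48 s. Only three of the four pistons were present. I stood them in three leaf cells and parked the pin before swinging the leaf over and back. The orange look-alikes were never touched.

**Last checks:**
- **Pistons:** both views show three flat ends up in the nest, within about 4 mm of the cell centres.
- **Leaf:** the bar is back where it was in the first top picture.
- **Pin:** it lies in the notch with its grip on the ledge.
- **Bystanders:** the clutch plate and screwdriver match their first top pictures. The dish did not match there (up to 131 grey levels); I think that was the arm entering the crop. In the side view the dish and the mallet look unmoved; I checked those two by eye only.

**Disagreements:**
- **Heights:** two-view heights at the fixture read about 4–5 mm low: wall tops 42 instead of 46, piston tops 61 instead of 65.5. The cameras also differed by about 5 mm along the hinge. I took this as calibration error and split the difference when placing.
- **Shifted piston:** the piston in the y = +28 cell had moved a few mm within its cell before the flip. It still dropped in correctly.
- **Contact force:** the wrist read about 40 N when the leaf bottomed out open, with only the fingers on the bar. The wrist limit is 120 N; the 40 N limit is for the arm and gripper body, which were clear.

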